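Free a coated plate from its carrier and lean it on the draining rest

TASK

The blue plate is locked in the slanted slot of the carrier by a hidden catch that sits behind one of the two square access holes in the front. Take the orange-handled release rod, feel with it through the holes for the catch and push it all the way in to its stop, then lay the rod down flat on the bench. Draw the plate out of the slot by its top edge and stand it, without dropping it, near the middle of the trough of the white draining rest, white edge up and leaning back on the metal frame; leave the beaker, the petri dish and the jar where they are.

Things in the scene. Friction and masses are not known exactly. Their poses are not given: they have to be found in the camera images.
- carrier: White and grey housing fixed to the bench, 120 (x) x 160 (y) x 142 mm high. Origin: centre of its underside; its front (with the holes) faces its own -x, z up. The slot in its deck, 7 mm wide and 55 mm deep along the plate, leans 20 degrees from vertical, top towards the front. The plate must be drawn about 60 mm along its own z to come clear.
- hole_left (a point): Centre, in the plane of the front face, of the access hole at the carrier's +y side: 18 x 18 mm square, black bezel and limp black slit flap (no resistance), 115 mm above the bench. Axes as the carrier's: a rod goes in along +x. The catch is behind just one of the holes, which one is not to be seen; behind the other the rod goes in 60 mm without resistance, then meets a wall.
- hole_right (a point): Centre of the other access hole, 60 mm away at the carrier's -y side; same size, height and axes as hole_left.
- catch (a joint): Travel of the hidden catch in m: near 0 locked, 0.014 fully in at its stop; the plate is free beyond 0.009. Its 26 mm square pad lies 20 mm deep behind one of the holes (20 to 22 at the start); pushing it takes 6 to 8 N and it stays where it is left. While locked the plate can rise only about 6 mm.
- plate: The flat blue plate, 5 mm thick (x) x 120 mm wide (y) x 160 mm long (z, up along the plate), 0.15 to 0.31 kg. Origin: middle of the lower edge; sizes here along the axes of plate_center. The top 18 mm are a white band, 105 mm stand out of the slot. It leans 20 degrees towards the carrier's front at the start, while this frame's own z is vertical.
- plate_center (a point): Centre of the plate, 80 mm from upper and lower edge; axes as the plate's: x through the thickness (away from the carrier's front at the start), y along the width, z up along the plate.
- plate_foot (a point): Middle of the plate's lower edge (on the mid-plane of its thickness); axes as the plate's.
- rest: White draining rest fixed to the bench: base 110 x 160 x 12 mm, an upright lip 16 mm high along its front (-x) and a metal frame behind that leans back (towards +x) 12 degrees from vertical, 104 mm wide and 125 mm high. Origin on the bench under the trough; x to the back, y along the trough, z up.
- rest_seat (a point): Middle of the trough's floor, 12 mm above the bench; axes as the rest's. The trough is 26 mm wide in x (13 mm either way, from the lip to the foot of the frame) and open at its ends.
- rod_grip (a point): Centre of the release rod's orange handle, 80 x 20 x 20 mm, on the rod's axis (10 mm above the bench when it lies flat). x points along the rod towards its tip. The rod weighs 0.09 kg.
- rod_tip (a point): Tip of the release rod's steel pin, 130 mm from the handle's centre; the pin is 7 mm thick and 90 mm long, with a 12 mm collar on its first 7 mm.
- rod: The release rod, 170 mm long; origin under the middle of its handle.
- beaker: Clear glass beaker, 74 mm wide, 92 mm high, standing on the bench; origin at the centre of its underside. Bystander.
- petri: White petri dish, 91 mm wide, 16 mm high; origin at the centre of its underside. Bystander.
- jar: White screw jar, 94 mm wide, 95 mm high; origin at the centre of its underside. Bystander.
Not all that is in view belongs to the job. Several things have the shape of the plate; the one meant has the colours described above.

How it is judged:
On the way, in this order (a step that is already met when the one before it is completed fails the run):
1. the catch is pushed in (more than 11 mm) while the plate is still home in the slot (value of joint catch above 0.011 m and z of plate_foot in the frame of carrier below 0.11 m), for 0.2 s.
2. the plate is drawn clear of the slot (lower edge above the deck) (z of plate_foot in the frame of carrier above 0.144 m), for 0.1 s.
At the end, for the whole second after the job is handed in: The plate stands at rest with its lower edge in the trough of the rest (within 20 mm front to back and 40 mm sideways of the trough's middle, less than 10 mm off its floor), white edge up, leaning back 5 to 34 degrees from vertical; the release rod lies flat and still on the bench (x of plate_foot in the frame of rest_seat between -0.02 and 0.02 m and y of plate_foot in the frame of rest_seat between -0.04 and 0.04 m and z of plate_foot in the frame of rest_seat below 0.01 m and angle between plate_center's own z axis and vertical between 0.08 and 0.6 rad and x of plate_center in the frame of rest_seat above 0 m and linear speed of each of plate, rod below 0.02 m/s and height (world z) of rod_grip below 0.02 m and height (world z) of rod_tip below 0.03 m); the robot touches nothing.
It fails at once if the plate is dropped (moves faster than 0.5 m/s with no finger on it) (linear speed of plate above 0.5 m/s and contact force between the fingers and plate below 0.1 N).
It fails at once if the beaker is shifted by more than 40 mm (distance of beaker from where it was at the start of the episode above 0.04 m).
It fails at once if the petri dish is shifted by more than 40 mm (distance of petri from where it was at the start of the episode above 0.04 m).
It fails at once if the jar is shifted by more than 40 mm (distance of jar from where it was at the start of the episode above 0.04 m).
It also fails if it takes over 72 s, if anything falls off the work surface, if the arm or the gripper's body presses on something with over 40 N, if the wrist force passes 120 N, or if a joint passes its speed limit or range.

ROBOT

A 6-joint arm with a two-finger parallel gripper is mounted at the origin on the work surface; the furniture and walls round the work are solid. World frame = base frame: x ahead of the robot, y to its left, z up, the work surface at z = 0. Lengths are in m, angles in rad, forces in N, time in s.
With the tool pointing down it reaches from about 0.425 to 0.95 m from the base axis. Payload 3.5 kg.
Tool frame: the origin (TCP) lies midway between the tips of the shut fingers; the grasp point (between the pads) lies 19 mm behind it; z points along the fingers, y is the line along which they close (so a half turn about z gives the same grasp; the last joint's range is limited). The gripper opens to 85 mm and grips with 20 to 120 N. Pads are 22 mm wide; open, the fingers measure 114 mm over their backs; the gripper's body (76 mm by 85 mm) begins 54 mm behind the grasp point. The pads swing forward as they close: fully open they stand 13 mm farther back than shut.
Start: joints at [-1.383, 0.286, 1.577, -0, 1.279, -0.15], TCP at [0.224, -0.637, 0.231] pointing down, gripper open.
Joint ranges: [-2.77, 2.77], [-0.9, 2.22], [0.21, 2.48], [-1.53, 4.67], [0.24, 2.81], [-2.84, 2.84]. Speed limits (rad/s): [2.79, 2.79, 3.14, 3.14, 3.14, 3.14].

INTERFACE

Orientations are given as a unit quaternion [x, y, z, w].
In Python, from plant import get_state, read_camera, ctrl gives the robot as it stands.
- The arm moves only by the shell command python3 -m crank 'ROWS' [FORCE]. ROWS is JSON, a list of rows, each a list of 3 entries, a list of its own where there are three numbers: the shift along the tool's x, y, z in mm, then the turn about the tool's z in degrees, then the closure in counts, from 0 (fully open) to 255 (shut). In form: [[[tx, ty, tz], yaw, claw], ...]. A call has 1 to 10 rows; each row is the pose to reach, as a shift and turn from the pose commanded when the call began, along the tool's axes at that moment; what a row does not reach only later rows make up. A row lasts 1/10 s, in which the tool goes at most 50 mm and 8.59 degrees, less where a joint would pass 70% of its speed; a pose out of reach is approached as far as the arm can. A call with a gripper value outside its range is refused whole. The fingers move at their own pace and stop on an object; FORCE is the grip in N (left out, the last holds). Time passes only in rows, so rows that repeat a pose let the fingers close. It gives the time, the measured TCP pose, the force, the opening and the grip force at its end, in the units of the state.
- get_state(): the state, without advancing time (a new reading comes with each control period).
- read_camera(name): name is "scene" or "top"; returns a dict with "frame" (480x640x3 uint8, blue, green, red), "range_z" (480x640 float32, m along the optical axis (not along the pixel's ray), 0 where there is no reading), "vfov" (degrees; the focal length in pixels is half the picture's height over the tangent of half this angle, whatever the lens; pixels are square), "cx", "cy" (the principal point, pixels), "origin" and "orientation" of the camera in the world. Camera axes: x right, y down, z forward; pixel columns grow to the right and rows downward; lengths in m; the calibration is good to about 2 mm. A picture is of the moment at which its call begins.
- ctrl.sign_off(): hands the job in; it is judged then, once.
The state is a dict: "time": time; "qpos": joint angles; "dq": joint speeds; "joint_efforts": joint torques, N m; "eef_pos": TCP position; "tcp_rot": TCP orientation; "contact_force": force on the tool from outside, world axes, zero at the start; "wrist_torque": the same for the moment, N m; "opening": opening from 0.0 (shut) to 1.0 (fully open); "finger_force": force on a finger pad.
Only numpy, scipy, OpenCV 4.12 (cv2) and the standard library are available. Lean on these libraries where they do the work, as an engineer would, in place of code of your own. Each camera call takes 0.05 s, during which the arm holds its last target. There are 200 camera calls.

## Working session

There is one attempt and no reset: what is moved stays moved. The work goes in short steps, Python scripts to look and compute and a shell command to move; the robot and the scene stay as the last step left them, time stands still between calls to the robot, and variables do not carry over. Pictures are saved under pics/ and viewed, at most 14 in all, crops included, and the job is handed in when it is done.

```bash
mkdir -p pics && ls
cat > h.py <<'E'
import numpy as np, cv2
from scipy.spatial.transform import Rotation as R
from plant import get_state, read_camera, ctrl
def cloud(name):
    c=read_camera(name); f=240/np.tan(np.radians(c["vfov"])/2)
    v,u=np.mgrid[:480,:640]; z=c["range_z"]
    P=np.stack([(u-c["cx"])/f*z,(v-c["cy"])/f*z,z],-1)
    W=P@R.from_quat(c["orientation"]).as_matrix().T+np.array(c["origin"])
    W[z==0]=np.nan
    return c,W
E
python3 - <<'E'
from h import *
for n in("scene","top"):
    c,W=cloud(n); cv2.imwrite(f"pics/{n}0.png",c["frame"]); np.save(f"{n}0.npy",W)
    print(n,c["vfov"],c["cx"],c["cy"],c["origin"],R.from_quat(c["orientation"]).as_matrix().round(3).tolist())
print(get_state())
E
```

```text
pics
scene 45.20040330648832 317.3476781300523 234.34839305536013 [-0.61803356  0.55461636  0.7529745 ] [[-0.55, -0.355, 0.756], [-0.835, 0.253, -0.488], [-0.018, -0.9, -0.436]]
top 45.93822654135688 318.225512388395 243.15480889577879 [ 0.18062711 -0.14686927  1.71445427] [[-0.014, -0.978, 0.208], [-1.0, 0.013, -0.006], [0.004, -0.208, -0.978]]
{'time': 0.1, 'qpos': array([-1.38300866e+00,  2.87108134e-01,  1.57804974e+00,  1.78871636e-07,
        1.27862256e+00, -1.49997525e-01]), 'dq': array([-3.81345260e-05, -1.58289874e-03, -3.00132093e-03,  7.49925485e-04,
        5.14741032e-04, -1.60210941e-03]), 'joint_efforts': array([ 5.89975916e-04, -4.07298839e+01, -2.93699831e+01, -1.40799957e-04,
        3.40659033e-03,  6.40148201e-07]), 'eef_pos': array([ 0.22360873, -0.63624279,  0.23005444]), 'tcp_rot': array([ 9.85770930e-01,  1.68090681e-01, -2.05823612e-05, -1.09369962e-03]), 'contact_force': array([-0.2962632 , -0.08362777, -0.01654075]), 'wrist_torque': array([-0.02670927,  0.01264888, -0.01314278]), 'finger_force': 0.0, 'opening': 1.0000125111941915}
```

View pics/scene0.png

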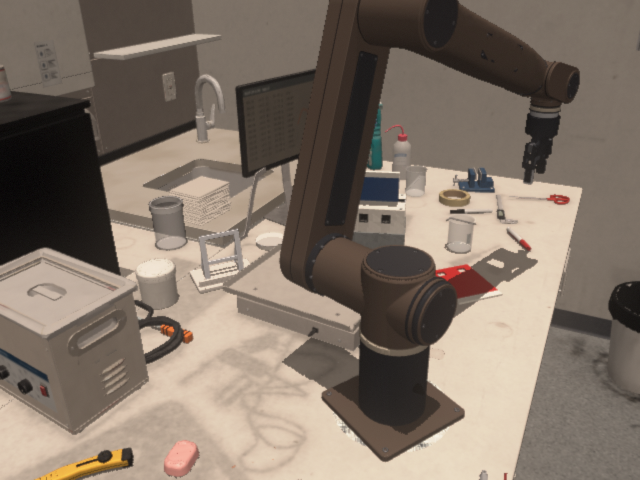

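View pics/top0.png

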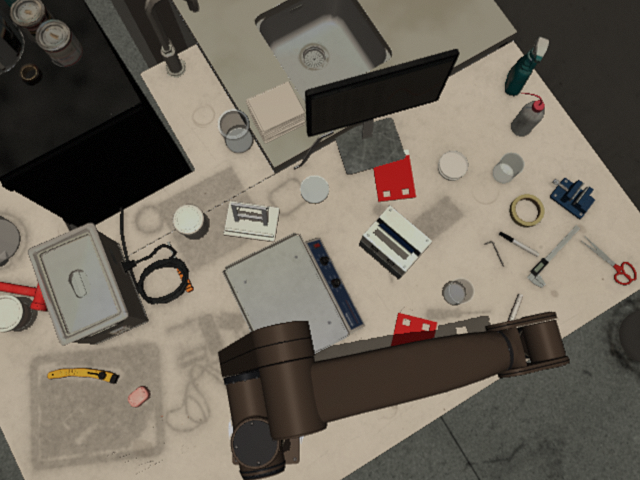

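The scene view shows the carrier at about (382,210), the rest at (220,260), and a red/orange handled pin at (518,240). In the top view the carrier is at (395,241), the rest at (251,221), and a pin at (515,305) is half hidden by the arm. I'll zoom in on these and measure.

Run:
```python
import cv2,numpy as np
s=cv2.imread("pics/scene0.png");t=cv2.imread("pics/top0.png")
z=lambda im,x,y,w,h:cv2.resize(im[y:y+h,x:x+w],(400,300),interpolation=cv2.INTER_CUBIC)
cv2.imwrite("pics/comp.png",np.vstack([np.hstack([z(s,340,160,100,75),z(s,440,180,120,90)]),np.hstack([z(t,350,195,100,75),z(t,210,180,100,75)])]))
S=np.load("scene0.npy");T=np.load("top0.npy")
hsv=cv2.cvtColor(s,cv2.COLOR_BGR2HSV)
for (u,v) in[(518,240),(523,245),(512,233),(460,245),(268,241),(375,219),(387,219)]: print("s",u,v,S[v,u].round(3),s[v,u])
for (u,v) in[(515,305),(518,297),(511,317),(458,291),(314,189),(189,220),(453,165),(250,230),(251,213),(395,241)]: print("t",u,v,T[v,u].round(3),t[v,u])
```

```text
s 518 240 [ 0.311 -0.73   0.007] [112 122 136]
s 523 245 [ 0.281 -0.714  0.008] [ 46  51 113]
s 512 233 [ 0.342 -0.74   0.014] [143 155 170]
s 460 245 [ 0.365 -0.551  0.021] [160 174 187]
s 268 241 [ 0.71  -0.133  0.014] [185 202 221]
s 375 219 [ 0.487 -0.345  0.11 ] [121 135 148]
s 387 219 [ 0.466 -0.369  0.112] [33 36 41]
t 515 305 [ 0.345 -0.746  0.016] [128 138 145]
t 518 297 [ 0.369 -0.758  0.012] [114 124 132]
t 511 317 [ 0.309 -0.73   0.017] [143 155 162]
t 458 291 [ 0.391 -0.582 -0.002] [127 129 130]
t 314 189 [ 0.714 -0.147  0.022] [156 165 164]
t 189 220 [0.602 0.224 0.088] [183 198 193]
t 453 165 [ 0.781 -0.581  0.039] [160 175 184]
t 250 230 [0.587 0.052 0.011] [161 177 179]
t 251 213 [0.642 0.05  0.008] [67 75 81]
t 395 241 [ 0.498 -0.362  0.237] [156 175 173]
```

View pics/comp.png

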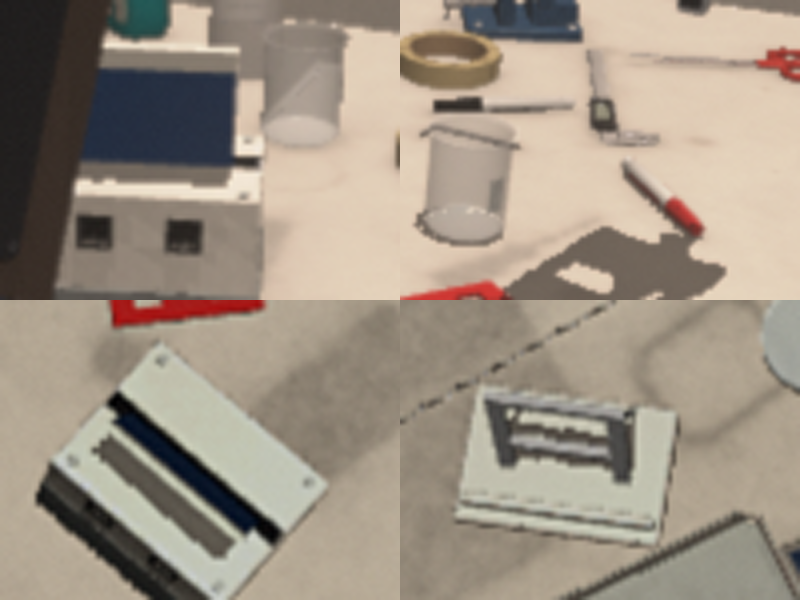

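The lower-right crop shows the rest, with its lip at the lower left and its frame to the upper right. The carrier's two holes are at about scene (363,218) and (386,219). The red item at (523,245) is only a marker, so the rod must be hidden by the arm. I'll swing the arm over the hotplate to uncover it.

```bash
python3 -m crank '[[[0,0,-50],0,0],[[0,0,-100],0,0],[[0,0,-120],0,0],[[40,-35,-120],0,0],[[78,-67,-120],0,0],[[116,-100,-120],0,0],[[154,-133,-120],0,0],[[192,-166,-120],0,0],[[230,-199,-120],0,0],[[268,-232,-120],0,0]]' && python3 -m crank '[[[38,-33,0],0,0],[[76,-66,0],0,0],[[114,-99,0],0,0],[[152,-132,0],0,0],[[160,-138,0],0,0],[[160,-138,0],0,0]]'
python3 - <<'E'
from h import *
for n in("scene","top"):
    c,W=cloud(n); cv2.imwrite(f"pics/{n}1.png",c["frame"]); np.save(f"{n}1.npy",W)
    h=cv2.cvtColor(c["frame"],cv2.COLOR_BGR2HSV)
    m=cv2.inRange(h,(5,150,90),(20,255,255)); k,l,st,ce=cv2.connectedComponentsWithStats(m)
    for i in range(1,k):
        if st[i,4]>15: print(n,st[i],ce[i].round(1),np.nanmean(W[l==i],0).round(3))
E
```

```text
time: 1.1
eef_pos: [0.3979, -0.331, 0.3508]
tcp_rot: [0.986, 0.168, -0.0, -0.0]
contact_force: [-0.0, -0.2, 0.7]
opening: 1.002
finger_force: 0.0
time: 1.7
eef_pos: [0.5031, -0.1482, 0.3508]
tcp_rot: [0.985, 0.17, -0.0, -0.0]
contact_force: [-1.0, 0.6, -0.4]
opening: 0.999
finger_force: 0.0
scene [161 324  13  12 105] [167.1 329.1] [0.453 0.263 0.016]
scene [183 330   9  13  80] [187.1 335.9] [0.405 0.236 0.015]
scene [ 36 449  92  31 986] [ 86.2 467.3] [0.156 0.507 0.017]
top [177 268   6  11  22] [179.7 273. ] [0.454 0.262 0.02 ]
top [186 284   7   8  34] [188.8 287.8] [0.409 0.233 0.02 ]
top [ 48 368  53  11 169] [ 69.8 371.9] [0.167 0.572 0.018]
top [105 372   8   6  19] [108.1 373.4] [0.161 0.46  0.019]
```

View pics/top1.png

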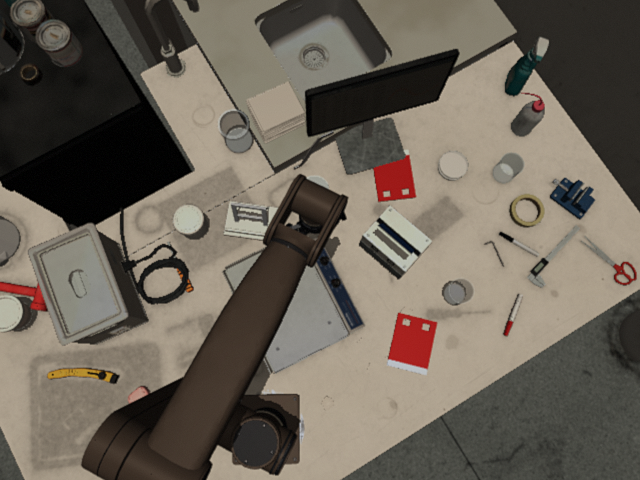

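There's still no separate rod in the top view. The orange parts at (183,280) beside the cable may be its handle, so I'll zoom in there.

Run:
```python
import cv2,numpy as np
s=cv2.imread("pics/scene1.png");t=cv2.imread("pics/top1.png")
z=lambda im,x,y,w,h:cv2.resize(im[y:y+h,x:x+w],(400,300),interpolation=cv2.INTER_CUBIC)
cv2.imwrite("pics/comp2.png",np.vstack([np.hstack([z(s,110,280,120,90),z(t,120,230,100,75)]),np.hstack([z(s,340,160,100,75),z(s,160,200,120,90)])]))
```

```text
(no output)
```

View pics/comp2.png

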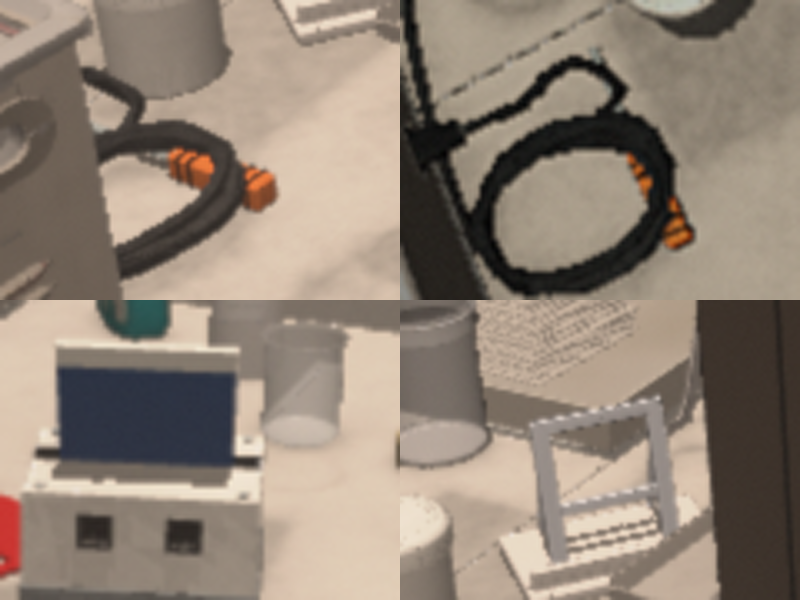

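The orange handle pokes out through the black coil, and its pin points into the coil, towards upper left in the scene view. Next I'll fit the carrier, rest and rod from the point clouds.

Run:
```python
import cv2,numpy as np
S=np.load("scene1.npy");T=np.load("top1.npy");S0=np.load("scene0.npy");T0=np.load("top0.npy")
s=cv2.imread("pics/scene1.png");t=cv2.imread("pics/top1.png")
def rect(P):
    P=P[:,:2].astype(np.float32); 
    (c,wh,a)=cv2.minAreaRect(P); return np.round(c,4),np.round(wh,4),a
def sel(W,x,y,z):
    return W[(W[...,0]>x[0])&(W[...,0]<x[1])&(W[...,1]>y[0])&(W[...,1]<y[1])&(W[...,2]>z[0])&(W[...,2]<z[1])]
for n,W in(("T0",T0),("T1",T),("S1",S)):
    d=sel(W,(.35,.65),(-.52,-.22),(.13,.155)); print(n,"deck",len(d),rect(d) if len(d)>3 else 0, np.median(d[:,2]) if len(d) else 0)
    p=sel(W,(.35,.65),(-.52,-.22),(.165,.27)); print(" plate",len(p),p[:,2].max().round(3),rect(p[p[:,2]>p[:,2].max()-.02]))
    r=sel(W,(.52,.74),(-.08,.17),(.006,.03)); print(" rest base",len(r),rect(r))
    r=sel(W,(.52,.76),(-.08,.17),(.11,.15)); print(" rest frame",len(r),rect(r) if len(r)>3 else 0)
    r=sel(W,(.52,.76),(-.08,.17),(.023,.032)); print(" rest lip",len(r),rect(r) if len(r)>3 else 0)
    j=sel(W,(.52,.7),(.14,.3),(.08,.105)); print(" jar",rect(j) if len(j)>3 else 0)
for n,W,im in(("T",T,t),("S",S,s)):
    h=cv2.cvtColor(im,cv2.COLOR_BGR2HSV); m=cv2.inRange(h,(5,150,70),(20,255,255))>0
    p=W[m&(np.abs(W[...,0]-.43)<.07)&(np.abs(W[...,1]-.25)<.06)]
    print(n,"rod",len(p),rect(p),np.percentile(p[:,2],[5,50,95]).round(3), p[p[:,0].argmin()],p[p[:,0].argmax()], cv2.fitLine(p[:,:2].astype(np.float32),cv2.DIST_L2,0,.01,.01).ravel())
    g=im.max(-1)<60; q=W[g&(W[...,0]>.38)&(W[...,0]<.6)&(W[...,1]>.18)&(W[...,1]<.37)&(W[...,2]<.1)]
    print(" coil z",np.percentile(q[:,2],[5,50,95,99]).round(3), [np.percentile(q[(np.abs(q[:,0]-x)<.01)&(np.abs(q[:,1]-y)<.012)][:,2],[50,95]).round(3) if len(q[(np.abs(q[:,0]-x)<.01)&(np.abs(q[:,1]-y)<.012)]) else 0 for x,y in((.43,.248),(.47,.235),(.38,.27))])
```

```text
T0 deck 2046 (array([ 0.5275, -0.3821]), array([0.16  , 0.1237]), 47.50428771972656) 0.14097738826254036
 plate 254 0.248 (array([ 0.5012, -0.3576]), array([0.1188, 0.0106]), 46.83037185668945)
 rest base 1435 (array([0.6312, 0.0457]), array([0.2176, 0.2468]), 0.04182884842157364)
 rest frame 134 (array([0.632 , 0.0461]), array([0.1017, 0.0127]), 80.29388427734375)
 rest lip 120 (array([0.5962, 0.0594]), array([0.0949, 0.1371]), 11.98015022277832)
 jar (array([0.6019, 0.2255]), array([0.0905, 0.0914]), 0.7050096392631531)
T1 deck 2040 (array([ 0.5279, -0.3823]), array([0.1605, 0.1227]), 47.76533126831055) 0.14115731938429765
 plate 261 0.247 (array([ 0.5013, -0.3574]), array([0.1194, 0.0108]), 47.296566009521484)
 rest base 1161 (array([0.6312, 0.0475]), array([0.2161, 0.2436]), 0.7159304618835449)
 rest frame 130 (array([0.6324, 0.0465]), array([0.1025, 0.0128]), 79.94259643554688)
 rest lip 101 (array([0.594, 0.051]), array([0.0777, 0.1456]), 19.682649612426758)
 jar (array([0.6022, 0.2258]), array([0.0904, 0.0921]), 5.472864151000977)
S1 deck 989 (array([ 0.5261, -0.3784]), array(
[... 393 characters left out ...]
5690918)
 jar (array([0.6001, 0.2291]), array([0.094 , 0.0917]), 53.75078201293945)
T rod 74 (array([0.4361, 0.2468]), array([0.0792, 0.0187]), 27.22286605834961) [0.013 0.02  0.028] [0.39895734 0.23458763 0.0228929 ] [0.46888673 0.2696414  0.02514935] [0.84585685 0.53341    0.42650065 0.24328013]
 coil z [0.019 0.032 0.073 0.084] [array([0.027, 0.037]), array([0.025, 0.034]), array([0.024, 0.028])]
S rod 184 (array([0.438, 0.252]), array([0.0887, 0.0194]), 27.50775146484375) [0.006 0.018 0.021] [0.39674606 0.23526453 0.01164127] [0.47966551 0.26798026 0.01379152] [0.8715114  0.49037522 0.43199953 0.2513025 ]
 coil z [0.019 0.031 0.055 0.061] [array([0.027, 0.027]), 0, array([0.021, 0.028])]
```

Run:
```python
import cv2,numpy as np
a=np.radians(28.5);ux=np.array([np.cos(a),np.sin(a)]);uy=np.array([-ux[1],ux[0]]);c=np.array([.4365,.2485])
G=np.full((24,30),'.',dtype='<U1')
for n in("top","scene"):
    W=np.load(n+"1.npy");im=cv2.imread(f"pics/{n}1.png");h=cv2.cvtColor(im,cv2.COLOR_BGR2HSV)
    o=cv2.inRange(h,(5,150,70),(20,255,255))>0; d=W[...,:2]-c; X=d@ux;Y=d@uy
    k=(im.max(-1)<75)&(W[...,2]<.06)&(W[...,2]>.008)
    for m,ch in((k,'#'),(o,'O')):
        for x,y in zip(X[m],Y[m]):
            i,j=int(round((x+.06)/.008)),int(round((y+.08)/.008))
            if 0<=i<30 and 0<=j<24:
                if ch=='O' and n=="top" or G[j,i]!='O': G[j,i]=ch
print("cols x -60..+172 step 8, rows y +104 (top) .. -80")
for j in range(23,-1,-1): print("%5d"%(j*8-80),''.join(G[j]))
```

```text
Traceback (most recent call last):
ValueError: cannot convert float NaN to integer
```

Run:
```python
import cv2,numpy as np
a=np.radians(28.5);ux=np.array([np.cos(a),np.sin(a)]);uy=np.array([-ux[1],ux[0]]);c=np.array([.4365,.2485])
G=np.full((24,30),'.',dtype='<U1')
for n in("top","scene"):
    W=np.nan_to_num(np.load(n+"1.npy"),nan=9);im=cv2.imread(f"pics/{n}1.png");h=cv2.cvtColor(im,cv2.COLOR_BGR2HSV)
    o=cv2.inRange(h,(5,150,70),(20,255,255))>0; d=W[...,:2]-c; X=d@ux;Y=d@uy
    k=(im.max(-1)<75)&(W[...,2]<.06)&(W[...,2]>.008)
    for m,ch in((k,'#'),(o,'O')):
        for x,y in zip(X[m],Y[m]):
            i,j=int(round((x+.06)/.008)),int(round((y+.08)/.008))
            if 0<=i<30 and 0<=j<24: G[j,i]=ch
print("cols x -60..+172 step 8, rows y +104 (top) .. -80")
for j in range(23,-1,-1): print("%5d"%(j*8-80),''.join(G[j]))
```

```text
cols x -60..+172 step 8, rows y +104 (top) .. -80
  104 ....####......####............
   96 ...####........####...........
   88 ...####........####...........
   80 ..####.........####...........
   72 ..####..........###...........
   64 ..####..........####..........
   56 ..####.........####...........
   48 ..####.........####...........
   40 ...###.........####...........
   32 ...###........#####...........
   24 ...####.......#####...........
   16 ...O###.....######............
    8 ..OOO###OOOOO#####....#.......
    0 ..OOOO##OOOOOO####.####.......
   -8 ..OOOOO################.......
  -16 .......#########.####.........
  -24 .........#####................
  -32 ..............................
  -40 ..............................
  -48 ..............................
  -56 ..............................
  -64 .....................##.......
  -72 ....................##........
  -80 ....................#.........
```

```bash
cat >> h.py <<'E'
def go(x,y,z,hd=None):
    "rows needed to bring TCP to x,y,z with tool-x heading hd (deg), tool down"
    s=get_state(); M=R.from_quat(s["tcp_rot"]).as_matrix(); p=np.array(s["eef_pos"])
    h0=np.degrees(np.arctan2(M[1,0],M[0,0])); d=(M.T@(np.array([x,y,z])-p))*1000
    print("shift",d.round(1),"yaw",None if hd is None else round((h0-hd+180)%360-180,1),"now",p.round(4),round(h0,1),"q",s["qpos"].round(2))
E
python3 - <<'E'
from h import *
T=np.load("top1.npy");S=np.load("scene1.npy")
print("hotplate",T[290,300].round(3),T[275,335].round(3),T[300,350].round(3))
for W in(T,S):
    m=(W[...,2]>.06)&(W[...,0]>.3)&(W[...,0]<.55)&(W[...,1]>.27)&(W[...,1]<.6); q=W[m]
    for x in(.35,.4,.45,.5): 
        r=q[np.abs(q[:,0]-x)<.015]; print(x,r[:,1].min().round(3) if len(r) else None, r[:,2].max().round(3) if len(r) else None)
go(.4497,.2557,.15,28.5)
E
```

```text
hotplate [ 0.391 -0.102  0.07 ] [ 0.442 -0.207  0.022] [ 0.366 -0.251  0.016]
0.35 0.352 0.24
0.4 0.372 0.244
0.45 0.387 0.24
0.5 0.321 0.24
0.35 0.354 0.237
0.4 0.379 0.235
0.45 0.397 0.236
0.5 0.42 0.235
shift [  85.1 -400.6  200.8] yaw -9.2 now [ 0.5023 -0.1504  0.3509] 19.3 q [-0.48 -0.12  1.79 -0.    1.47  0.75]
```

```bash
python3 -m crank '[[[10,-48,0],0,110],[[20,-96,0],0,110],[[31,-144,0],0,110],[[41,-192,0],-9,110],[[51,-240,0],-9,110],[[61,-288,0],-9,110],[[71,-336,20],-9,110],[[80,-380,60],-9,110],[[85,-400,100],-9,110],[[85,-400,150],-9,110]]' && python3 -m crank '[[[0,0,50],0,110],[[0,0,90],0,110],[[0,0,90],0,110]]'
python3 - <<'E'
from h import *
c,W=cloud("scene"); cv2.imwrite("pics/s2.png",cv2.resize(c["frame"][230:380,80:280],(800,600),interpolation=cv2.INTER_CUBIC))
go(.4497,.2557,.0,28.5); print(get_state()["contact_force"])
E
```

```text
time: 2.8
eef_pos: [0.4516, 0.2564, 0.2079]
tcp_rot: [0.969, 0.245, 0.002, -0.0]
contact_force: [0.9, 0.6, -0.4]
opening: 0.569
finger_force: 0.0
time: 3.1
eef_pos: [0.4462, 0.252, 0.1109]
tcp_rot: [0.97, 0.244, -0.007, 0.001]
contact_force: [-0.5, -0.8, 0.0]
opening: 0.568
finger_force: 0.0
shift [  2.7  -1.8 114.9] yaw -0.3 now [0.4489 0.2531 0.1149] 28.2 q [ 0.32  0.07  2.05 -0.    1.03  1.4 ]
[-0.03031704  1.19031609  0.43627219]
```

View pics/s2.png

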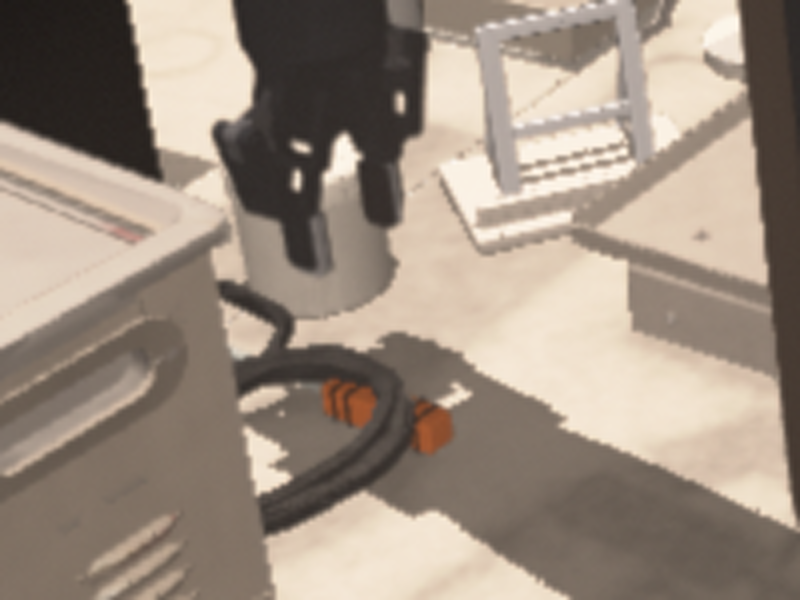

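The fingers are above the handle, which shows at (345,400)–(435,425) in the crop with the cable crossing over it. I'll go down in steps and watch the force.

```bash
python3 -m crank '[[[3,-2,40],0,110],[[3,-2,68],0,110],[[3,-2,78],0,110],[[3,-2,78],0,110]]' && python3 -m crank '[[[0,0,6],0,110],[[0,0,12],0,110],[[0,0,12],0,110]]'
```

```text
time: 3.55
eef_pos: [0.4532, 0.2581, 0.0406]
tcp_rot: [0.97, 0.244, 0.0, 0.0]
contact_force: [-0.8, -0.3, 0.9]
opening: 0.568
finger_force: 0.0
time: 3.85
eef_pos: [0.4524, 0.2586, 0.028]
tcp_rot: [0.97, 0.245, 0.0, -0.0]
contact_force: [-0.8, -0.6, -0.0]
opening: 0.569
finger_force: 0.0
```

```bash
python3 -m crank '[[[-3,0,6],0,110],[[-3,0,10],0,110],[[-3,0,10],0,110]]' && python3 -m crank '[[[0,0,6],0,110],[[0,0,12],0,110],[[0,0,12],0,110]]'
```

```text
time: 4.15
eef_pos: [0.4487, 0.2569, 0.0168]
tcp_rot: [0.97, 0.245, -0.001, 0.0]
contact_force: [-0.6, -0.4, 0.1]
opening: 0.572
finger_force: 0.0
time: 4.45
eef_pos: [0.4486, 0.2568, 0.0044]
tcp_rot: [0.97, 0.245, -0.001, 0.0]
contact_force: [0.3, 0.3, 0.4]
opening: 0.57
finger_force: 0.0
```

The cable gives no resistance. Next I'll grip and try a small lift.

```bash
python3 -m crank '[[[0,0,0],0,255],[[0,0,0],0,255],[[0,0,0],0,255],[[0,0,0],0,255],[[0,0,0],0,255]]' 60 && python3 -m crank '[[[0,0,-5],0,255],[[0,0,-12],0,255],[[0,0,-20],0,255],[[0,0,-20],0,255]]'
```

```text
time: 4.95
eef_pos: [0.4498, 0.2573, 0.0059]
tcp_rot: [0.97, 0.245, 0.001, -0.0]
contact_force: [0.3, -0.5, 1.0]
opening: 0.217
finger_force: 61.0
time: 5.35
eef_pos: [0.4505, 0.2575, 0.0271]
tcp_rot: [0.97, 0.245, 0.001, -0.0]
contact_force: [0.5, -0.7, -0.4]
opening: 0.217
finger_force: 60.8
```

```bash
python3 -m crank '[[[0,0,-50],0,255],[[0,0,-100],0,255],[[0,0,-150],0,255],[[0,0,-200],0,255],[[0,0,-250],0,255],[[0,0,-250],0,255]]'
python3 - <<'E'
from h import *
c,W=cloud("scene"); fr=c["frame"]; f=240/np.tan(np.radians(c["vfov"])/2); M=R.from_quat(c["orientation"]).as_matrix(); o=np.array(c["origin"])
g=(fr[205:232,352:398].max(-1)<75).astype(np.uint8); k,l,st,ce=cv2.connectedComponentsWithStats(g)
H=[]
for i in range(1,k):
    if st[i,4]>15:
        u,v=ce[i]+[352,205]; d=M@[(u-c["cx"])/f,(v-c["cy"])/f,1]; p=o+d*(.115-o[2])/d[2]; print(st[i],u,v,p.round(4)); H.append(p)
x=np.radians(-42.5); ex=np.array([np.cos(x),np.sin(x)]); ey=np.array([-ex[1],ex[0]]); C=np.array([.527,-.381])
for p in H: print("carrier frame",(p[:2]-C)@ex,(p[:2]-C)@ey)
# rod in hand
for n in("scene","top"):
    c,W=cloud(n); cv2.imwrite(f"pics/{n}3.png",c["frame"]); h=cv2.cvtColor(c["frame"],cv2.COLOR_BGR2HSV)
    m=(cv2.inRange(h,(4,140,60),(20,255,255))>0)&(np.nan_to_num(W[...,2])>.15)&(W[...,1]<.4); p=W[m]
    if len(p)>3: print(n,len(p),cv2.minAreaRect(p[:,:2].astype(np.float32)),p.mean(0),np.percentile(p[:,2],[5,50,95]))
go(.5,.2,.3,0)
E
```

```text
time: 5.95
eef_pos: [0.4531, 0.2585, 0.2854]
tcp_rot: [0.969, 0.245, 0.009, -0.001]
contact_force: [0.2, 0.5, -0.3]
opening: 0.211
finger_force: 60.8
[   0    0   40   27 1027] 370.5306718597858 217.81304771178188 [ 0.4916 -0.3329  0.115 ]
carrier frame -0.058574872934806996 0.011553168750502135
scene 270 ((0.43591374158859253, 0.25200414657592773), (0.08054154366254807, 0.027278302237391472), 35.182979583740234) [0.41999599 0.24623349 0.28887552] [0.27877388 0.29086628 0.29500054]
top 38 ((0.39662235975265503, 0.20849624276161194), (0.08991771936416626, 0.02073662355542183), 52.78770065307617) [0.40789572 0.22213537 0.32528128] [0.28457362 0.29090694 0.51804324]
shift [ 17.9  74.4 -25.2] yaw 28.4 now [0.4489 0.257  0.2748] 28.4 q [ 0.32 -0.1   1.91  0.    1.33  1.4 ]
```

Run:
```python
from h import *
c=read_camera("scene"); fr=cv2.imread("pics/scene1.png"); f=240/np.tan(np.radians(c["vfov"])/2); M=R.from_quat(c["orientation"]).as_matrix(); o=np.array(c["origin"])
for thr in(70,85):
  g=(fr[205:232,352:398].max(-1)<thr).astype(np.uint8); k,l,st,ce=cv2.connectedComponentsWithStats(g)
  x=np.radians(-42.5); ex=np.array([np.cos(x),np.sin(x)]); ey=np.array([-ex[1],ex[0]]); C=np.array([.527,-.381])
  for i in range(1,k):
    if st[i,4]>15:
        u,v=ce[i]+[352,205]; d=M@[(u-c["cx"])/f,(v-c["cy"])/f,1]; n=np.r_[ex,0]; p=o+d*((np.r_[C-.06*ex,0]-o)@n)/(d@n); print(st[i],u,v,p.round(4),"carrier y",((p[:2]-C)@ey).round(4))
W=np.load("scene1.npy"); m=(W[...,2]>.03)&(W[...,2]<.13)&(abs(W[...,0]-.48)<.09)&(abs(W[...,1]+.34)<.09); q=W[m]; q=q[np.abs((q[:,:2]-C)@ex+.06)<.012]
print("face",len(q),np.median((q[:,:2]-C)@ex),np.percentile((q[:,:2]-C)@ey,[1,99])); print(cv2.fitLine(q[:,:2].astype(np.float32),cv2.DIST_HUBER,0,.001,.001).ravel())
h=cv2.inRange(cv2.cvtColor(cv2.imread("pics/scene3.png"),cv2.COLOR_BGR2HSV),(4,140,60),(20,255,255))
go(.5,.2,.3,0)
```

```text
[ 8  9  8  6 47] 363.4255319148936 216.5531914893617 [ 0.5034 -0.3179  0.1183] carrier y 0.0306
[30 10  8  8 52] 385.5769230769231 218.05769230769232 [ 0.4634 -0.3616  0.1171] carrier y -0.0287
[ 7  9  9  8 72] 363.0 217.5 [ 0.5042 -0.3171  0.1155] carrier y 0.0317
[30 10  8  8 64] 385.5 218.5 [ 0.4635 -0.3615  0.1158] carrier y -0.0286
face 1927 -0.05707748048616725 [-0.07769751  0.08043707]
[ 0.67341626  0.73926353  0.48650262 -0.34071186]
shift [ 18.4  74.4 -26.7] yaw 28.4 now [0.4484 0.2568 0.2734] 28.4 q [ 0.32 -0.1   1.91  0.    1.33  1.4 ]
```

View pics/scene3.png

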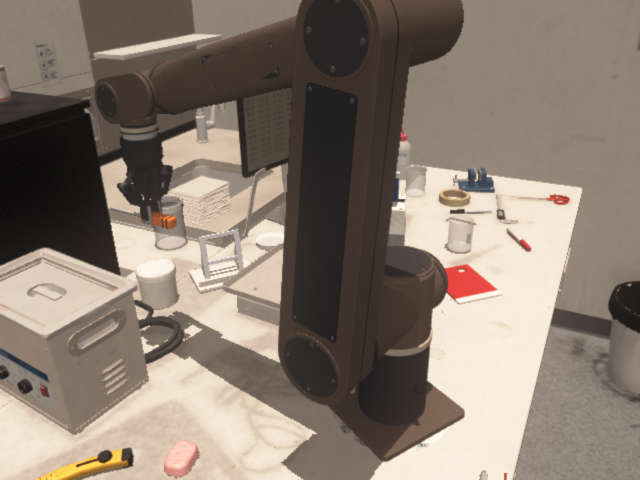

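The rod is in the gripper at scene (160,220). The holes come out at about (0.505,-0.319) and (0.465,-0.363). I'll carry the rod round to a staging point in front of the left hole.

```bash
python3 -m crank '[[[-17,45,0],8,255],[[-34,90,0],16,255],[[-51,134,0],24,255],[[-68,179,0],32,255],[[-85,224,0],40,255],[[-118,255,0],48,255],[[-152,286,0],56,255],[[-186,317,0],64,255],[[-220,348,0],70.8,255],[[-245,373,0],70.8,255]]' && python3 -m crank '[[[0,0,0],0,255],[[0,0,0],0,255]]'
python3 - <<'E'
from h import *
go(.3988,-.2219,.16,-42.4)
E
```

```text
time: 7.15
eef_pos: [0.4088, -0.1888, 0.2726]
tcp_rot: [0.932, -0.364, -0.002, -0.001]
contact_force: [-0.3, -0.1, -1.4]
opening: 0.216
finger_force: 60.7
time: 7.35
eef_pos: [0.4099, -0.1874, 0.2731]
tcp_rot: [0.932, -0.363, -0.002, -0.001]
contact_force: [-0.1, 0.3, -1.2]
opening: 0.213
finger_force: 60.7
shift [ 15.7  32.9 113. ] yaw -0.2 now [ 0.4099 -0.1874  0.2731] -42.6 q [-0.65 -0.26  2.05  0.    1.35  1.66]
```

```bash
python3 -m crank '[[[5,33,0],0,255],[[5,33,50],0,255],[[5,33,100],0,255],[[5,33,143],0,255],[[5,33,143],0,255],[[5,33,143],0,255]]'
python3 - <<'E'
from h import *
C=np.array([.527,-.381]); x=np.radians(-42.4); ex=np.array([np.cos(x),np.sin(x)]); ey=np.array([-ex[1],ex[0]])
for n in("scene","top"):
    c,W=cloud(n); cv2.imwrite(f"pics/{n}4.png",c["frame"]); s=get_state()
    h=cv2.cvtColor(c["frame"],cv2.COLOR_BGR2HSV)
    m=(cv2.inRange(h,(4,140,60),(20,255,255))>0)&(np.nan_to_num(W[...,2])>.08)&(W[...,1]<-.1); p=W[m]
    if len(p)>3: 
        d=p[:,:2]-C; print(n,len(p),"x",np.percentile(d@ex,[1,50,99]).round(4),"y",np.percentile(d@ey,[1,50,99]).round(4),"z",np.percentile(p[:,2],[1,50,99]).round(4))
    d=W[...,:2]-C; X=d@ex;Y=d@ey
    q=(X>-.155)&(X<-.065)&(W[...,2]>.095)&(W[...,2]<.135)&(np.abs(Y-.03)<.03); P=W[q]; 
    if len(P): print(" pin",len(P),"x",np.percentile(X[q],[1,99]).round(4),"y",np.percentile(Y[q],[5,50,95]).round(4),"z",np.percentile(P[:,2],[5,50,95]).round(4))
    print("tcp carrier",(s["eef_pos"][:2]-C)@ex,(s["eef_pos"][:2]-C)@ey,s["eef_pos"][2])
cv2.imwrite("pics/c4.png",np.hstack([cv2.resize(cv2.imread("pics/scene4.png")[170:290,300:420],(400,400),interpolation=2),cv2.resize(cv2.imread("pics/top4.png")[190:310,310:430],(400,400),interpolation=2)]))
go(.3988,-.2219,.109,-42.4)
E
```

```text
time: 7.95
eef_pos: [0.3924, -0.2139, 0.1322]
tcp_rot: [0.933, -0.361, -0.001, -0.001]
contact_force: [0.5, -0.4, 1.0]
opening: 0.216
finger_force: 60.7
scene 154 x [-0.2719 -0.2529 -0.1956] y [0.0237 0.0334 0.0427] z [0.1273 0.1443 0.1473]
 pin 2 x [-0.149 -0.066] y [0.016  0.0259 0.0359] z [0.0984 0.1155 0.1325]
tcp carrier -0.21030653800089352 0.032504054703104766 0.13413898947964922
 pin 1 x [-0.1104 -0.1104] y [0.0352 0.0352 0.0352] z [0.1349 0.1349 0.1349]
tcp carrier -0.20942359876522845 0.03234804632665709 0.1352068026855377
shift [ 7.4  1.3 26.2] yaw 0.0 now [ 0.3942 -0.2159  0.1352] -42.4 q [-0.73 -0.12  2.2   0.    1.06  1.58]
```

View pics/c4.png

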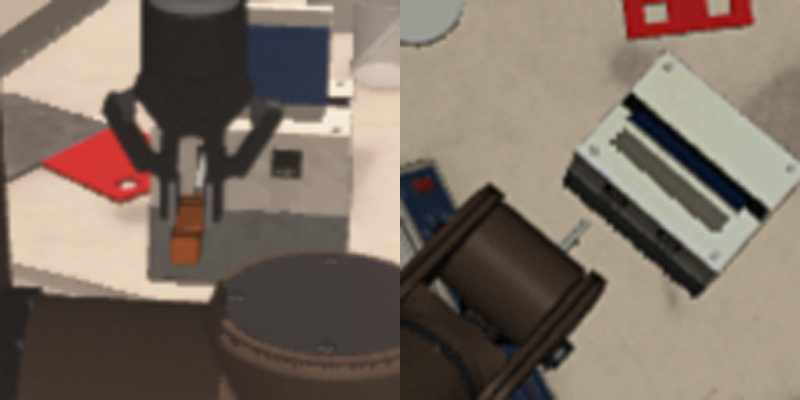

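The scene crop shows the handle at (185,230) with the pin tip near (203,152). The top crop shows the pin tip near (587,222). I'll triangulate the tip from these.

Run:
```python
from h import *
C=np.array([.527,-.381]); x=np.radians(-42.4); ex=np.array([np.cos(x),np.sin(x)]); ey=np.array([-ex[1],ex[0]])
A=[];b=[];I=np.eye(3);rays={}
for n,(u,v) in(("scene",(360.9,215.6)),("top",(366,256.8))):
    c=read_camera(n); f=240/np.tan(np.radians(c["vfov"])/2); d=R.from_quat(c["orientation"]).as_matrix()@[(u-c["cx"])/f,(v-c["cy"])/f,1]; d/=np.linalg.norm(d); o=np.array(c["origin"]); Q=I-np.outer(d,d); A.append(Q);b.append(Q@o); rays[n]=(o,d)
p=np.linalg.solve(sum(A),sum(b)); print("tip",p.round(4),(p[:2]-C)@ex,(p[:2]-C)@ey, [np.linalg.norm(a@p-bb).round(4) for a,bb in zip(A,b)])
for zz in(.136,.14):
    for n,(o,d) in rays.items():
        q=o+d*(zz-o[2])/d[2]; print(n,zz,(q[:2]-C)@ex,(q[:2]-C)@ey)
c=read_camera("top"); fr=c["frame"][240:290,350:380]; g=fr.max(-1); print(g[5:30].tolist())
```

```text
tip [ 0.4759 -0.2904  0.1381] -0.09881861353954846 0.03245852403837181 [np.float64(0.0018), np.float64(0.0018)]
scene 0.136 -0.09403026311510261 0.03468728510759676
top 0.136 -0.09829848075601023 0.030758073342503443
scene 0.14 -0.10299280026832267 0.03393603690661191
top 0.14 -0.09909763559115488 0.030526395922944854
[[174, 171, 171, 170, 171, 173, 175, 177, 155, 62, 30, 23, 24, 25, 29, 39, 63, 69, 59, 55, 50, 35, 19, 59, 125, 173, 190, 187, 186, 185], [173, 172, 171, 170, 172, 172, 174, 174, 163, 122, 97, 39, 23, 25, 25, 24, 41, 61, 67, 63, 49, 24, 9, 22, 52, 107, 172, 191, 188, 188], [173, 172, 170, 173, 173, 176, 175, 174, 176, 177, 164, 102, 38, 25, 26, 25, 26, 36, 58, 61, 49, 29, 22, 28, 32, 43, 106, 165, 184, 191], [173, 173, 171, 173, 175, 174, 175, 173, 174, 179, 179, 163, 110, 74, 28, 23, 28, 28, 35, 46, 46, 47, 37, 32, 39, 30, 40, 81, 146, 185], [172, 175, 172, 172, 172, 173, 172, 170, 172, 174, 176, 177, 172, 137, 46, 22, 22, 25, 28, 30, 36, 44, 47, 38, 32, 33, 33, 30, 80, 146], [172, 173, 174, 173, 174, 173, 172, 173, 171, 173, 171, 174, 177, 162, 107, 46, 27, 24, 27, 30
[... 2043 characters left out ...]
, [51, 49, 48, 44, 45, 39, 37, 30, 33, 50, 99, 166, 179, 177, 172, 173, 172, 168, 169, 171, 170, 172, 171, 169, 170, 174, 173, 171, 174, 173], [53, 52, 51, 48, 45, 44, 42, 37, 31, 29, 66, 131, 169, 176, 175, 174, 172, 169, 169, 171, 173, 173, 170, 171, 171, 170, 173, 173, 170, 171], [55, 52, 51, 50, 50, 48, 45, 42, 38, 31, 30, 64, 123, 160, 178, 176, 172, 170, 170, 171, 172, 170, 171, 170, 169, 172, 173, 171, 170, 171], [55, 54, 54, 51, 49, 49, 48, 43, 43, 39, 32, 27, 51, 105, 160, 176, 174, 172, 172, 172, 171, 173, 170, 172, 170, 171, 170, 172, 169, 170], [55, 56, 54, 53, 50, 50, 49, 47, 45, 42, 40, 31, 27, 46, 109, 161, 177, 175, 175, 174, 172, 174, 173, 174, 175, 173, 173, 174, 172, 171]]
```

```bash
python3 -m crank '[[[0,1,12],0,255],[[0,1,23],0,255],[[0,1,23],0,255],[[10,1,23],0,255],[[20,1,23],0,255],[[25,1,23],0,255],[[25,1,23],0,255],[[25,1,23],0,255]]' 80
cat >> h.py <<'E'
C=np.array([.527,-.381]); _x=np.radians(-42.4); ex=np.array([np.cos(_x),np.sin(_x)]); ey=np.array([-ex[1],ex[0]])
def cs():
    s=get_state(); d=s["eef_pos"][:2]-C; F=np.array(s["contact_force"])
    print("carrier: x %.1f (tip depth %.1f) y %.1f z %.1f mm"%(d@ex*1e3,(d@ex+.111+.0585)*1e3,d@ey*1e3,s["eef_pos"][2]*1e3),"F ex,ey,z",(F[:2]@ex).round(1),(F[:2]@ey).round(1),F[2].round(1))
E
python3 -c "
from h import *
cs()"
```

```text
time: 9.0
eef_pos: [0.4103, -0.233, 0.1096]
tcp_rot: [0.932, -0.362, -0.0, -0.0]
contact_force: [0.3, 0.4, -1.5]
opening: 0.207
finger_force: 83.7
carrier: x -186.0 (tip depth -16.5) y 30.6 z 109.6 mm F ex,ey,z -0.0 0.5 -1.5
```

```bash
python3 -m crank '[[[10,0,-1],0,255],[[20,0,-1],0,255],[[28,0,-1],0,255],[[28,0,-1],0,255]]' && python3 -c "
from h import *
cs()" && python3 -m crank '[[[4,0,0],0,255],[[8,0,0],0,255],[[12,0,0],0,255],[[15,0,0],0,255],[[15,0,0],0,255]]' && python3 -c "
from h import *
cs()"
```

```text
time: 9.4
eef_pos: [0.4318, -0.2528, 0.1109]
tcp_rot: [0.932, -0.362, 0.001, 0.0]
contact_force: [-1.0, 0.3, 0.0]
opening: 0.208
finger_force: 83.7
carrier: x -156.7 (tip depth 12.8) y 30.5 z 110.9 mm F ex,ey,z -0.9 -0.5 0.0
time: 9.9
eef_pos: [0.4422, -0.2621, 0.1107]
tcp_rot: [0.932, -0.362, 0.0, 0.0]
contact_force: [0.6, 0.5, -0.9]
opening: 0.206
finger_force: 83.7
carrier: x -142.8 (tip depth 26.7) y 30.6 z 110.7 mm F ex,ey,z 0.1 0.8 -0.9
```

```bash
python3 -m crank '[[[4,0,0],0,255],[[8,0,0],0,255],[[8,0,0],0,255]]' && python3 -c "
from h import *
cs()"
```

```text
time: 10.2
eef_pos: [0.4482, -0.2677, 0.1107]
tcp_rot: [0.932, -0.362, 0.0, 0.0]
contact_force: [0.3, 0.2, -1.5]
opening: 0.206
finger_force: 83.7
carrier: x -134.6 (tip depth 34.9) y 30.6 z 110.7 mm F ex,ey,z 0.1 0.4 -1.5
```

The left hole gives no resistance to 35 mm, so the catch must be behind the right one.

```bash
python3 -m crank '[[[-20,0,0],0,255],[[-38,0,0],0,255],[[-48,0,0],0,255],[[-48,20,0],0,255],[[-48,45,0],0,255],[[-48,59.5,0],0,255],[[-48,59.5,0],0,255],[[-48,59.5,0],0,255]]' && python3 -c "
from h import *
cs()"
```

```text
time: 11.0
eef_pos: [0.3724, -0.2789, 0.1107]
tcp_rot: [0.932, -0.362, 0.0, -0.0]
contact_force: [0.0, 0.3, -0.8]
opening: 0.21
finger_force: 83.7
carrier: x -183.1 (tip depth -13.6) y -28.9 z 110.7 mm F ex,ey,z -0.2 0.2 -0.8
```

```bash
python3 -m crank '[[[10,0,0],0,255],[[20,0,0],0,255],[[28,0,0],0,255],[[28,0,0],0,255]]' && python3 -c "
from h import *
cs()" && python3 -m crank '[[[4,0,0],0,255],[[7,0,0],0,255],[[10,0,0],0,255],[[13,0,0],0,255],[[13,0,0],0,255]]' && python3 -c "
from h import *
cs()"
```

```text
time: 11.4
eef_pos: [0.3942, -0.2985, 0.1108]
tcp_rot: [0.932, -0.362, 0.0, 0.0]
contact_force: [0.8, 0.2, -1.0]
opening: 0.206
finger_force: 83.7
carrier: x -153.7 (tip depth 15.8) y -28.7 z 110.8 mm F ex,ey,z 0.4 0.6 -1.0
time: 11.9
eef_pos: [0.4013, -0.3051, 0.1098]
tcp_rot: [0.932, -0.362, -0.002, -0.001]
contact_force: [-3.6, 4.5, 0.8]
opening: 0.209
finger_force: 84.0
carrier: x -144.0 (tip depth 25.5) y -28.7 z 109.8 mm F ex,ey,z -5.7 0.9 0.8
```

The rod is on the catch, with about 6 N of resistance. I'll keep pushing to its stop.

```bash
python3 -m crank '[[[3,0,0],0,255],[[6,0,0],0,255],[[9,0,0],0,255],[[9,0,0],0,255],[[9,0,0],0,255]]' && python3 -c "
from h import *
cs()" && python3 -m crank '[[[2,0,0],0,255],[[4,0,0],0,255],[[4,0,0],0,255]]' && python3 -c "
from h import *
cs()"
```

```text
time: 12.4
eef_pos: [0.4064, -0.3096, 0.1091]
tcp_rot: [0.932, -0.362, -0.005, -0.002]
contact_force: [-8.9, 7.0, 4.0]
opening: 0.206
finger_force: 84.3
carrier: x -137.3 (tip depth 32.2) y -28.6 z 109.1 mm F ex,ey,z -11.3 -0.8 4.0
time: 12.7
eef_pos: [0.4068, -0.3094, 0.1076]
tcp_rot: [0.932, -0.361, -0.01, -0.005]
contact_force: [-14.6, 12.9, 6.4]
opening: 0.203
finger_force: 84.6
carrier: x -137.0 (tip depth 32.5) y -28.2 z 107.6 mm F ex,ey,z -19.4 -0.3 6.4
```

```bash
python3 -m crank '[[[2,0,-1],0,255],[[4,0,-2],0,255],[[4,0,-2],0,255]]' && python3 -c "
from h import *
cs()"
python3 - <<'E'
from h import *
c,W=cloud("scene"); t=read_camera("top")["frame"]
cv2.imwrite("pics/c5.png",np.hstack([cv2.resize(c["frame"][170:290,310:430],(400,400),interpolation=2),cv2.resize(t[190:310,320:440],(400,400),interpolation=2)]))
E
```

```text
time: 13.0
eef_pos: [0.4071, -0.3094, 0.108]
tcp_rot: [0.932, -0.361, -0.015, -0.007]
contact_force: [-20.6, 16.1, 7.1]
opening: 0.21
finger_force: 84.7
carrier: x -136.9 (tip depth 32.6) y -28.0 z 108.0 mm F ex,ey,z -26.0 -2.0 7.1
```

View pics/c5.png

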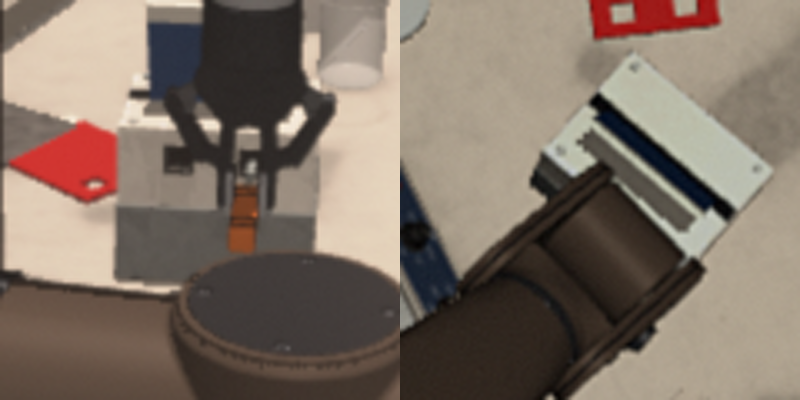

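The scene crop shows the pin inside the right-hand hole, and the force climbs while the rod stays put, so the catch is at its stop. I'll withdraw while a script finds a free spot on the bench for the rod.

```bash
python3 -m crank '[[[-20,0,1],0,255],[[-40,0,1],0,255],[[-60,0,1],0,255],[[-67,0,1],0,255],[[-67,0,1],0,255]]'
python3 - <<'E'
from h import *
cs()
H=np.full((120,160),-1.)  # x .2-.8, y -.65..+.15, 5mm
for n in("top1","scene1","top0"):
    W=np.load(n+".npy"); W=W[~np.isnan(W[...,2])]
    W=W[(W[:,2]<.45)]; 
    i=((W[:,0]-.2)/.005).astype(int);j=((W[:,1]+.65)/.005).astype(int);k=(i>=0)&(i<120)&(j>=0)&(j<160)
    np.maximum.at(H,(i[k],j[k]),W[k,2])
def hmax(x,y,h,x0,x1,w):
    u=np.array([np.cos(h),np.sin(h)]);v=np.array([-u[1],u[0]]); a,b=np.meshgrid(np.arange(x0,x1+.001,.004),np.arange(-w,w+.001,.004))
    P=np.array([x,y])+a.reshape(-1,1)*u+b.reshape(-1,1)*v; i=((P[:,0]-.2)/.005).astype(int);j=((P[:,1]+.65)/.005).astype(int)
    if (i<0).any() or (j<0).any() or (i>=120).any() or (j>=160).any(): return 9
    return H[i,j].max()
out=[]
for x in np.arange(.3,.66,.01):
  for y in np.arange(-.5,0,.01):
    r=np.hypot(x,y)
    if not .44<r<.8: continue
    for hd in range(-90,91,15):
        h=np.radians(hd)
        if hmax(x,y,h,-.075,.125,.022)<.012 and hmax(x,y,h,-.02,.02,.06)<.012 and hmax(x,y,h,-.055,.055,.055)<.06: out.append((np.hypot(x-.36,y+.27)+abs(hd+42)*.0008,x,y,hd))
out.sort(); print(len(out)); [print(np.round(o,3)) for o in out[:12]]
E
```

```text
time: 13.6
eef_pos: [0.3653, -0.2724, 0.1115]
tcp_rot: [0.932, -0.362, 0.0, 0.0]
contact_force: [0.5, 0.2, -0.9]
opening: 0.204
finger_force: 83.8
carrier: x -192.6 (tip depth -23.1) y -28.8 z 111.5 mm F ex,ey,z 0.2 0.5 -0.9
1
[ 0.152  0.38  -0.35  45.   ]
```

```bash
python3 -m crank '[[[0,0,-15],-8.5,255],[[0,0,-15],-17,255],[[0,0,-15],-25.5,255],[[0,0,-15],-34,255],[[0,0,-15],-42.5,255],[[0,0,-15],-51,255],[[0,0,-15],-59.5,255],[[0,0,-15],-68,255],[[0,0,-15],-76.5,255],[[0,0,-15],-85,255]]' && python3 -m crank '[[[0,0,0],-2.5,255],[[0,0,0],-2.5,255]]' && python3 -c "
from h import *
cs();go(.38,-.35,.007,45)"
```

```text
time: 14.6
eef_pos: [0.3665, -0.2737, 0.127]
tcp_rot: [0.931, 0.366, 0.0, 0.001]
contact_force: [-0.2, 0.1, -0.3]
opening: 0.209
finger_force: 83.8
time: 14.8
eef_pos: [0.3664, -0.2736, 0.127]
tcp_rot: [0.924, 0.383, 0.0, 0.001]
contact_force: [0.5, 0.5, -0.9]
opening: 0.205
finger_force: 83.8
carrier: x -191.0 (tip depth -21.5) y -29.0 z 127.0 mm F ex,ey,z 0.1 0.7 -0.9
shift [-44.4  63.4 120.1] yaw 0.0 now [ 0.3664 -0.2736  0.127 ] 45.0 q [-0.86 -0.09  2.19  0.    1.04 -0.08]
```

```bash
python3 -m crank '[[[-22,32,0],0,255],[[-44,63,0],0,255],[[-44,63,40],0,255],[[-44,63,80],0,255],[[-44,63,105],0,255],[[-44,63,112],0,255],[[-44,63,112],0,255]]' && python3 -c "
from h import *
cs();go(.38,-.35,.007,45)" && python3 -m crank '[[[0,0,3],0,255],[[0,0,5],0,255],[[0,0,5],0,255]]'
```

```text
time: 15.5
eef_pos: [0.379, -0.3482, 0.0137]
tcp_rot: [0.924, 0.383, -0.0, -0.001]
contact_force: [-0.0, 0.7, -0.9]
opening: 0.207
finger_force: 83.8
carrier: x -131.5 (tip depth 38.0) y -75.6 z 13.7 mm F ex,ey,z -0.5 0.5 -0.9
shift [-0.6  2.1  6.7] yaw 0.0 now [ 0.379  -0.3482  0.0137] 45.0 q [-0.94  0.23  2.09  0.    0.82 -0.16]
time: 15.8
eef_pos: [0.3797, -0.349, 0.0107]
tcp_rot: [0.924, 0.383, 0.0, 0.001]
contact_force: [-0.1, 0.4, -2.1]
opening: 0.21
finger_force: 83.8
```

```bash
python3 -m crank '[[[0,0,2],0,255],[[0,0,3],0,255],[[0,0,3],0,255]]' && python3 -m crank '[[[0,0,1],0,255],[[0,0,2],0,255],[[0,0,2],0,255]]'
```

```text
time: 16.1
eef_pos: [0.3792, -0.3485, 0.0068]
tcp_rot: [0.924, 0.383, 0.0, 0.0]
contact_force: [-0.4, -0.6, -0.6]
opening: 0.21
finger_force: 83.9
time: 16.4
eef_pos: [0.3794, -0.3485, 0.006]
tcp_rot: [0.924, 0.383, -0.0, -0.0]
contact_force: [-1.3, 3.1, 9.9]
opening: 0.207
finger_force: 85.1
```

The rod is touching the bench, so I'll release it and rise.

```bash
python3 -m crank '[[[0,0,-1],0,130],[[0,0,-1],0,110],[[0,0,-1],0,110],[[0,0,-1],0,110],[[0,0,-30],0,110],[[0,0,-80],0,110],[[0,0,-130],0,110],[[0,0,-180],0,110],[[0,0,-230],0,110],[[0,0,-280],0,110]]' 40
python3 - <<'E'
from h import *
c,W=cloud("scene"); h=cv2.cvtColor(c["frame"],cv2.COLOR_BGR2HSV)
m=(cv2.inRange(h,(4,140,60),(20,255,255))>0)&(W[...,1]<-.1); p=W[m]
if len(p)>3: print(cv2.minAreaRect(p[:,:2].astype(np.float32)),np.percentile(p[:,2],[1,50,99]))
# plate fit: blue+white top points in carrier frame
for n in("scene","top"):
    c,W=cloud(n); d=W[...,:2]-C; X=d@ex;Y=d@ey; Z=W[...,2]
    q=(abs(Y)<.06)&(X>-.055)&(X<.01)&(Z>.155)&(Z<.26); 
    if q.sum()>20:
        print(n,q.sum(),"y",np.percentile(Y[q],[1,99]).round(4),"ztop",np.percentile(Z[q],99.5).round(4)); 
        for z0 in(.17,.19,.21,.23,.24):
            w=q&(abs(Z-z0)<.006); 
            if w.sum()>5: print("  z",z0,"x",np.percentile(X[w],[5,50,95]).round(4))
cv2.imwrite("pics/scene5.png",read_camera("scene")["frame"])
cs()
E
```

```text
time: 17.4
eef_pos: [0.3788, -0.3479, 0.2864]
tcp_rot: [0.924, 0.383, 0.0, 0.0]
contact_force: [0.6, -1.7, -0.4]
opening: 0.566
finger_force: 0.0
scene 1144 y [-0.0576  0.0589] ztop 0.2417
  z 0.17 x [-0.015  -0.0099 -0.0057]
  z 0.19 x [-0.0237 -0.0187 -0.0139]
  z 0.21 x [-0.0322 -0.0265 -0.0211]
  z 0.23 x [-0.0405 -0.0347 -0.0293]
  z 0.24 x [-0.0422 -0.0375 -0.0317]
top 156 y [-0.0069  0.0588] ztop 0.2477
  z 0.17 x [-0.0082 -0.0048 -0.0041]
  z 0.19 x [-0.0163 -0.014  -0.0123]
  z 0.21 x [-0.0247 -0.0219 -0.0196]
  z 0.23 x [-0.0353 -0.0307 -0.0284]
  z 0.24 x [-0.0397 -0.0372 -0.033 ]
carrier: x -130.6 (tip depth 38.9) y -75.7 z 286.2 mm F ex,ey,z 0.4 0.2 -0.1
```

Run:
```python
from h import *
T=np.load("top1.npy"); print([T[v,u].round(3) for u,v in((380,95),(315,128),(450,75),(340,110))])
c,W=cloud("scene"); h=cv2.cvtColor(c["frame"],cv2.COLOR_BGR2HSV); o=(cv2.inRange(h,(3,110,40),(22,255,255))>0)
k,l,st,ce=cv2.connectedComponentsWithStats(o.astype(np.uint8)); [print("orange",st[i],W[l==i].mean(0).round(3)) for i in range(1,k) if st[i,4]>10]
go(.503,-.3591,.286,47.6)
```

```text
[array([ 0.873, -0.325,  0.332]), array([ 0.828, -0.152,  0.227]), array([ 1.16 , -0.627, -0.095]), array([ 0.847, -0.22 ,  0.299])]
orange [547 195  23   9  64] [ 0.444 -1.092  0.005]
orange [520 242  11   9  15] [ 0.272 -0.713  0.007]
orange [  34  449   95   31 1158] [nan nan nan]
shift [79.9 95.7 -2.2] yaw -2.5 now [ 0.3789 -0.3481  0.2839] 45.1 q [-0.94 -0.11  1.91 -0.    1.35 -0.16]
```

```bash
python3 -m crank '[[[27,32,-4],-2.5,50],[[54,64,-4],-2.5,0],[[80,95,-4],-2.5,0],[[80,95,-4],-2.5,0],[[80,95,-4],-2.5,0]]' 25
python3 - <<'E'
from h import *
cs(); go(*(C-.0325*ex),.221,47.6)
c,W=cloud("top"); h=cv2.cvtColor(c["frame"],cv2.COLOR_BGR2HSV); o=(cv2.inRange(h,(3,110,40),(22,255,255))>0)&(abs(W[...,0]-.38)<.1)&(abs(W[...,1]+.35)<.1)
print("rod",o.sum(),W[o].mean(0) if o.sum() else '')
E
```

```text
time: 18.15
eef_pos: [0.5025, -0.3579, 0.2847]
tcp_rot: [0.915, 0.404, -0.001, -0.003]
contact_force: [-1.0, -0.7, -0.3]
opening: 1.002
finger_force: 0.0
carrier: x -33.7 (tip depth 135.8) y 0.5 z 284.7 mm F ex,ey,z -0.3 -1.2 -0.3
shift [-0.5  1.6 63.7] yaw 0.0 now [ 0.5025 -0.3579  0.2847] 47.6 q [-0.78  0.13  1.66 -0.    1.36 -0.04]
rod 202 [ 0.36103751 -0.36406593  0.01650496]
```

```bash
python3 -m crank '[[[-0.5,1.5,30],0,0],[[-0.5,1.5,55],0,0],[[-0.5,1.5,64],0,0],[[-0.5,1.5,64],0,0]]' && python3 -c "
from h import *
cs()" && python3 -m crank '[[[0,0,0],0,150],[[0,0,0],0,200],[[0,0,0],0,255],[[0,0,0],0,255],[[0,0,0],0,255],[[0,0,0],0,255]]' 25 && python3 -c "
from h import *
cs()"
```

```text
time: 18.6
eef_pos: [0.5019, -0.3595, 0.2224]
tcp_rot: [0.915, 0.403, -0.001, -0.002]
contact_force: [-0.4, 0.3, -0.6]
opening: 1.004
finger_force: 0.0
carrier: x -33.1 (tip depth 136.4) y -1.0 z 222.4 mm F ex,ey,z -0.5 -0.0 -0.6
time: 19.2
eef_pos: [0.5044, -0.3609, 0.2258]
tcp_rot: [0.915, 0.403, 0.001, 0.002]
contact_force: [1.7, -1.8, -0.9]
opening: 0.103
finger_force: 32.6
carrier: x -30.2 (tip depth 139.3) y -0.4 z 225.8 mm F ex,ey,z 2.4 -0.2 -0.9
```

It is gripped at about 9 mm opening, as expected for the tilted plate. I'll draw it along its own axis.

```bash
python3 -m crank '[[[0,-2,-5],0,255],[[0,-4,-10],0,255],[[0,-5.5,-15],0,255],[[0,-5.5,-15],0,255]]' && python3 -c "
from h import *
cs()
W=cloud('scene')[1]; d=W[...,:2]-C; X=d@ex;Y=d@ey; Z=W[...,2]
q=(abs(Y)<.06)&(X>-.08)&(X<.01)&(Z>.15)&(Z<.3); 
for z0 in(.16,.18,.2,.22):
    w=q&(abs(Z-z0)<.006)&(abs(abs(Y)-.045)<.012); print(z0,np.median(X[w]).round(4))
"
```

```text
time: 19.6
eef_pos: [0.4999, -0.3568, 0.2406]
tcp_rot: [0.915, 0.403, 0.0, 0.001]
contact_force: [2.5, -1.3, 0.5]
opening: 0.103
finger_force: 35.5
carrier: x -36.3 (tip depth 133.2) y -0.4 z 240.6 mm F ex,ey,z 2.7 0.7 0.5
0.16 -0.0051
0.18 -0.0133
0.2 -0.0198
0.22 -0.0286
```

```bash
python3 -m crank '[[[0,-3,-8],0,255],[[0,-6,-16],0,255],[[0,-8,-22],0,255],[[0,-8,-22],0,255]]'
python3 - <<'E'
from h import *
cs(); c,W=cloud('scene'); fr=c["frame"]; t=read_camera("top")["frame"]
cv2.imwrite("pics/c6.png",np.hstack([cv2.resize(fr[130:250,310:430],(400,400),interpolation=2),cv2.resize(t[160:280,330:450],(400,400),interpolation=2)]))
E
```

```text
time: 20.05
eef_pos: [0.4937, -0.3511, 0.263]
tcp_rot: [0.915, 0.403, 0.0, 0.001]
contact_force: [0.7, -1.1, 1.5]
opening: 0.104
finger_force: 36.1
carrier: x -44.8 (tip depth 124.7) y -0.4 z 263.0 mm F ex,ey,z 1.3 -0.4 1.5
```

View pics/c6.png

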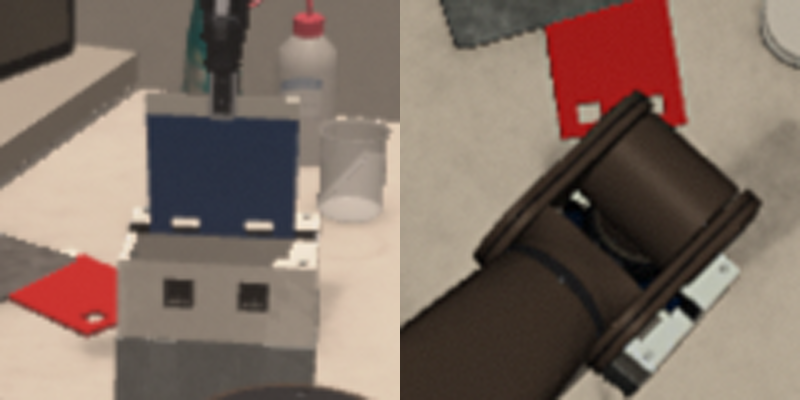

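The plate is coming up, with more blue and its lower notches now showing at (185,223) and (258,225) in the crop. I'll keep drawing it until it is clear.

```bash
python3 -m crank '[[[0,-3,-8],0,255],[[0,-6,-16],0,255],[[0,-9,-24],0,255],[[0,-11.5,-32],0,255],[[0,-11.5,-32],0,255]]' && python3 -c "
from h import *
cs()" && python3 -m crank '[[[0,-3,-8],0,255],[[0,-4,-20],0,255],[[0,-4,-40],0,255],[[0,-4,-60],0,255],[[0,-4,-80],0,255],[[0,-4,-80],0,255]]'
python3 - <<'E'
from h import *
cs()
W=cloud('scene')[1]; d=W[...,:2]-C; X=d@ex;Y=d@ey; Z=W[...,2]
q=(abs(Y)<.066)&(X>-.14)&(X<.04)&(Z>.15)&(Z<.45)
for z0 in np.arange(.17,.40,.02):
    w=q&(abs(Z-z0)<.006)&(abs(Y)>.025); print(z0.round(2),w.sum(),np.median(X[w]).round(4) if w.any() else '', np.percentile(Y[w],[2,98]).round(3) if w.any() else '')
go(.6,.05,.3,81)
E
```

```text
time: 20.65
eef_pos: [0.4848, -0.3429, 0.2949]
tcp_rot: [0.915, 0.403, -0.0, -0.0]
contact_force: [-1.7, 0.1, -1.7]
opening: 0.052
finger_force: 26.6
carrier: x -56.9 (tip depth 112.6) y -0.3 z 294.9 mm F ex,ey,z -1.3 -1.1 -1.7
time: 21.25
eef_pos: [0.483, -0.3414, 0.3784]
tcp_rot: [0.915, 0.403, 0.001, 0.003]
contact_force: [1.1, -0.4, -2.6]
opening: 0.051
finger_force: 26.5
carrier: x -59.2 (tip depth 110.3) y -0.4 z 378.4 mm F ex,ey,z 1.1 0.4 -2.6
0.17 0  
0.19 0  
0.21 0  
0.23 36 -0.0589 [-0.055  0.06 ]
0.25 83 -0.06 [-0.058  0.06 ]
0.27 113 -0.0606 [-0.058  0.06 ]
0.29 126 -0.0601 [-0.056  0.06 ]
0.31 125 -0.0609 [-0.058  0.061]
0.33 134 -0.0606 [-0.058  0.06 ]
0.35 127 -0.0611 [-0.057  0.061]
0.37 133 -0.0612 [-0.058  0.06 ]
0.39 106 -0.0613 [-0.057  0.061]
shift [ 367.8 -177.6   75.2] yaw -33.4 now [ 0.4826 -0.341   0.376 ] 47.6 q [-0.79  0.03  1.61  0.    1.5  -0.05]
```

The plate now hangs vertical and is fully clear. I'll fit the rest more precisely from the earlier clouds.

Run:
```python
from h import *
O=np.array([.593,.053])
for n in("scene1","scene0","top0"):
    W=np.load(n+".npy"); Wf=W[~np.isnan(W[...,2])]
    s=Wf[(Wf[:,2]>.10)&(Wf[:,2]<.145)&(abs(Wf[:,0]-.63)<.05)&(abs(Wf[:,1]-.047)<.065)]
    l=cv2.fitLine(s[:,:2].astype(np.float32),cv2.DIST_HUBER,0,.001,.001).ravel(); print(n,"frame heading",np.degrees(np.arctan2(l[1],l[0])).round(1),s[:,2].max().round(3))
    for hd in(-9,):
        h=np.radians(hd);rx=np.array([np.cos(h),np.sin(h)]);ry=np.array([-rx[1],rx[0]]); d=Wf[:,:2]-O; X=d@rx;Y=d@ry;Z=Wf[:,2]
        b=(abs(X)<.12)&(abs(Y)<.12)&(Z>.007)&(Z<.04); print(" base x",np.percentile(X[b],[1,99]).round(3),"y",np.percentile(Y[b],[1,99]).round(3))
        f=(Z>.06)&(Z<.145)&(abs(X)<.08)&(abs(Y)<.07); print(" frame y",np.percentile(Y[f],[1,99]).round(4))
        for x0 in np.arange(-.04,.056,.006):
            w=(abs(X-x0)<.003)&(abs(Y)<.045)&(Z>-.01); print("  %.3f"%x0,np.percentile(Z[w],[10,50,90]).round(3) if w.sum()>3 else '',end='')
        print()
        for z0 in(.05,.07,.09,.11,.125,.135):
            w=(abs(Z-z0)<.006)&(abs(X)<.08)&(abs(Y)<.06)&(abs(Y)>.035); print("  z",z0,np.percentile(X[w],[5,50,95]).round(4) if w.sum()>3 else '',end='')
        print()
```

```text
scene1 frame heading 80.9 0.125
 base x [-0.032  0.079] y [-0.073  0.08 ]
 frame y [-0.0511  0.0522]
  -0.040 [-0.001 -0.     0.002]  -0.034 [-0.002  0.001  0.009]  -0.028 [-0.002  0.006  0.012]  -0.022 [0.006 0.019 0.027]  -0.016 [0.013 0.021 0.028]  -0.010 [0.015 0.025 0.026]  -0.004   0.002   0.008   0.014 [0.013 0.019 0.03 ]  0.020 [0.011 0.032 0.054]  0.026 [0.012 0.05  0.067]  0.032 [0.01  0.07  0.112]  0.038 [0.012 0.114 0.121]  0.044 [0.01  0.111 0.12 ]  0.050 [0.009 0.011 0.015]
  z 0.05 [0.0203 0.0258 0.0598]  z 0.07 [-0.0274  0.0285  0.0341]  z 0.09 [0.0278 0.0336 0.0406]  z 0.11 [0.0327 0.0389 0.0414]  z 0.125 [0.035  0.0385 0.0453]  z 0.135 
scene0 frame heading 82.0 0.123
 base x [-0.033  0.079] y [-0.074  0.08 ]
 frame y [-0.0686  0.0519]
  -0.040 [-0.003 -0.     0.002]  -0.034 [-0.003  0.002  0.014]  -0.028 [-0.002  0.007  0.012]  -0.022 [0.005 0.018 0.029]  -0.016 [0.013 0.021 0.027]  -0.010 [0.01  0.023 0.027]  -0.004   0.002   0.008   0.014 [0.012 0.015 0.025]  0.020 [0.011 0.03  0.055]  0.026 [0.012 0.05  0.069]  0.032 [0.01  0.07  0.114]  0.038 [0.011 0.113 0.12 
[... 241 characters left out ...]
ing 81.9 0.13
 base x [-0.068  0.102] y [-0.091  0.101]
 frame y [-0.0677  0.0497]
  -0.040 [-0.006 -0.002  0.002]  -0.034 [-0.007 -0.001  0.006]  -0.028 [-0.001  0.009  0.015]  -0.022 [0.007 0.014 0.028]  -0.016 [0.016 0.027 0.031]  -0.010 [0.01  0.017 0.025]  -0.004 [0.005 0.011 0.017]  0.002 [0.006 0.011 0.016]  0.008 [0.006 0.011 0.016]  0.014 [0.006 0.012 0.018]  0.020 [0.008 0.017 0.053]  0.026 [0.008 0.048 0.063]  0.032 [0.01  0.057 0.105]  0.038 [0.109 0.118 0.123]  0.044 [0.009 0.019 0.123]  0.050 [0.006 0.01  0.016]
  z 0.05 [0.0207 0.024  0.0296]  z 0.07 [-0.0782  0.0266  0.0307]  z 0.09 [0.0228 0.0315 0.0364]  z 0.11 [0.032  0.0356 0.0425]  z 0.125 [0.0354 0.0394 0.0442]  z 0.135
```

```bash
python3 - <<'E'
from h import *
go(.594,.053,.36,81.7)
E
python3 -m crank '[[[30,-10,0],0,255],[[70,-32,0],-8,255],[[110,-52,0],-16,255],[[150,-72,0],-24,255],[[190,-91,0],-31,255],[[230,-111,0],-34,255],[[270,-130,0],-34,255],[[310,-150,0],-34,255],[[340,-164,0],-34,255],[[360,-174,0],-34,255]]' 35 && python3 -m crank '[[[0,0,0],0,255],[[0,0,0],0,255]]'
python3 - <<'E'
from h import *
go(.594,.053,.36,81.7)
W=cloud('scene')[1]; h=np.radians(-8.3);rx=np.array([np.cos(h),np.sin(h)]);ry=np.array([-rx[1],rx[0]]);O=np.array([.593,.053]); s=get_state()
print("tcp rest",(s["eef_pos"][:2]-O)@rx,(s["eef_pos"][:2]-O)@ry,s["eef_pos"][2])
d=W[...,:2]-O;X=d@rx;Y=d@ry;Z=W[...,2]; q=(abs(X)<.04)&(abs(Y)<.085)&(Z>.17)&(Z<.45)
for z0 in np.arange(.19,.39,.02):
    w=q&(abs(Z-z0)<.006)&(abs(Y)>.02); print(z0.round(2),w.sum(),np.median(X[w]).round(4) if w.any() else '', np.percentile(Y[w],[2,98]).round(3) if w.any() else '')
print("zmin",np.percentile(Z[q],[.2,.5,1,2]))
E
```

```text
shift [ 365.9 -183.8   15.2] yaw -34.1 now [ 0.4826 -0.341   0.376 ] 47.6 q [-0.79  0.03  1.61  0.    1.5  -0.05]
time: 22.3
eef_pos: [0.5965, 0.0451, 0.3715]
tcp_rot: [0.757, 0.654, -0.001, -0.001]
contact_force: [1.0, -0.1, -3.1]
opening: 0.046
finger_force: 38.5
time: 22.5
eef_pos: [0.5963, 0.0426, 0.3719]
tcp_rot: [0.757, 0.654, -0.001, -0.001]
contact_force: [-0.5, 0.4, -2.9]
opening: 0.047
finger_force: 38.5
shift [ 9.9 -3.7 11.9] yaw -0.1 now [0.5963 0.0426 0.3719] 81.6 q [-0.1   0.05  1.6  -0.    1.5   0.05]
tcp rest 0.00485402188887721 -0.010387261990722424 0.37224827284442163
0.19 0  
0.21 0  
0.23 117 0.0033 [-0.062  0.05 ]
0.25 83 0.0036 [-0.063  0.051]
0.27 150 0.0033 [-0.061  0.051]
0.29 143 0.0031 [-0.061  0.051]
0.31 150 0.003 [-0.062  0.049]
0.33 149 0.0034 [-0.061  0.05 ]
0.35 154 0.0038 [-0.06  0.05]
0.37 157 0.0036 [-0.061  0.051]
zmin [0.22646547 0.227104   0.2285126  0.23002257]
```

```bash
python3 -m crank '[[[7,-4,30],0,255],[[7,-4,75],0,255],[[7,-4,120],0,255],[[7,-4,160],0,255],[[7,-4,185],0,255],[[7,-4,200],0,255],[[7,-4,204],0,255],[[7,-4,204],0,255],[[7,-4,204],0,255]]'
python3 - <<'E'
from h import *
h=np.radians(-8.3);rx=np.array([np.cos(h),np.sin(h)]);ry=np.array([-rx[1],rx[0]]);O=np.array([.593,.053]); s=get_state()
print("tcp rest",(s["eef_pos"][:2]-O)@rx,(s["eef_pos"][:2]-O)@ry,s["eef_pos"][2],s["contact_force"])
E
```

```text
time: 23.45
eef_pos: [0.5952, 0.0496, 0.1718]
tcp_rot: [0.757, 0.653, 0.001, 0.001]
contact_force: [0.8, -0.6, -2.7]
opening: 0.044
finger_force: 38.5
tcp rest 0.0026968425670540756 -0.003081101413483422 0.17183130520422782 [ 0.75143659 -0.55449781 -2.74555403]
```

```bash
python3 -m crank '[[[0,0,5],0,255],[[0,0,8],0,255],[[0,0,9],0,255],[[0,0,9],0,255]]' && python3 -m crank '[[[0,0,2],0,255],[[0,0,4],0,255],[[0,0,4],0,255]]'
```

```text
time: 23.85
eef_pos: [0.5937, 0.0501, 0.1603]
tcp_rot: [0.757, 0.653, -0.0, -0.0]
contact_force: [0.0, 0.1, -3.0]
opening: 0.047
finger_force: 38.5
time: 24.15
eef_pos: [0.5941, 0.05, 0.1568]
tcp_rot: [0.757, 0.653, 0.0, 0.0]
contact_force: [1.0, 0.5, -0.5]
opening: 0.047
finger_force: 38.7
```

```bash
python3 -m crank '[[[0,0,1.5],0,255],[[0,0,1.5],0,255]]'
python3 - <<'E'
from h import *
c,W=cloud('scene'); h=np.radians(-8.3);rx=np.array([np.cos(h),np.sin(h)]);ry=np.array([-rx[1],rx[0]]);O=np.array([.593,.053]); s=get_state()
print("tcp rest",(s["eef_pos"][:2]-O)@rx,(s["eef_pos"][:2]-O)@ry,s["eef_pos"][2],s["contact_force"])
d=W[...,:2]-O;X=d@rx;Y=d@ry;Z=W[...,2]; q=(abs(X)<.04)&(abs(Y)<.085)&(Z>.03)&(Z<.2)
for z0 in np.arange(.04,.18,.02):
    w=q&(abs(Z-z0)<.006)&(abs(Y)>.02); print(z0.round(2),w.sum(),np.median(X[w]).round(4) if w.any() else '', np.percentile(Y[w],[2,98]).round(3) if w.any() else '')
cv2.imwrite("pics/c7.png",cv2.resize(c["frame"][180:300,160:300],(700,600),interpolation=2))
E
```

```text
time: 24.35
eef_pos: [0.5948, 0.0499, 0.1567]
tcp_rot: [0.757, 0.653, 0.001, 0.001]
contact_force: [-0.3, -0.2, 3.9]
opening: 0.044
finger_force: 39.5
tcp rest 0.0022769132816899216 -0.002873544709916935 0.15674927259412125 [-1.2840619  -0.69895462  4.29260763]
0.04 71 0.0004 [-0.055  0.058]
0.06 115 0.0003 [-0.055  0.058]
0.08 126 0.0006 [-0.053  0.057]
0.1 120 0.0008 [-0.052  0.058]
0.12 122 0.0007 [-0.051  0.058]
0.14 124 0.0005 [-0.05   0.058]
0.16 119 0.0009 [-0.049  0.058]
```

View pics/c7.png

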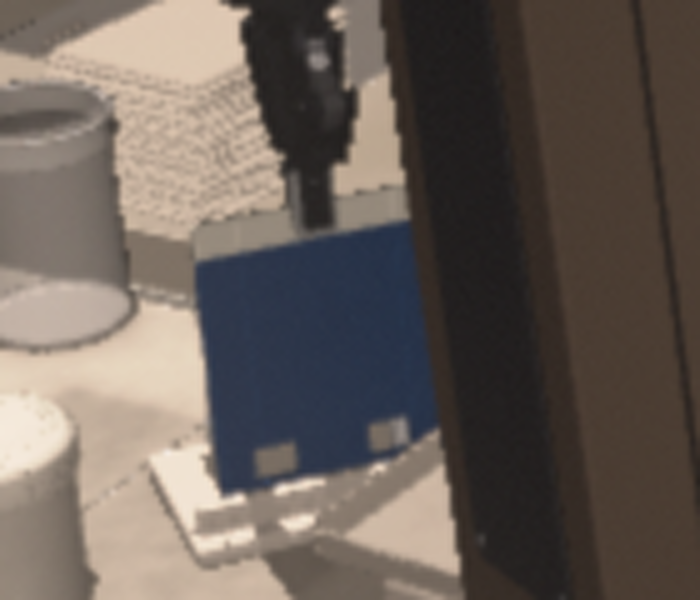

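The plate stands in the trough behind the lip. I'll loosen the fingers and use the front one to tip the plate back onto the frame.

```bash
python3 -m crank '[[[0,0,-1],0,235],[[0,0,-1],0,235],[[0,2,2],0,215],[[0,4,4],0,200],[[0,6,6],0,190],[[0,9,8],0,180],[[0,12,8],0,180],[[0,15,8],0,180],[[0,18,8],0,180],[[0,18,8],0,180]]' 20
python3 - <<'E'
from h import *
c,W=cloud('scene'); h=np.radians(-8.3);rx=np.array([np.cos(h),np.sin(h)]);ry=np.array([-rx[1],rx[0]]);O=np.array([.593,.053]); s=get_state()
print("tcp rest",(s["eef_pos"][:2]-O)@rx,(s["eef_pos"][:2]-O)@ry,s["eef_pos"][2],s["contact_force"])
d=W[...,:2]-O;X=d@rx;Y=d@ry;Z=W[...,2]; q=(abs(X)<.06)&(abs(Y)<.085)&(Z>.03)&(Z<.2)
for z0 in np.arange(.04,.18,.02):
    w=q&(abs(Z-z0)<.006)&(abs(Y)>.02); print(z0.round(2),w.sum(),np.median(X[w]).round(4) if w.any() else '')
E
```

```text
time: 25.4
eef_pos: [0.6122, 0.0472, 0.1473]
tcp_rot: [0.757, 0.653, 0.0, 0.0]
contact_force: [0.2, -0.2, -0.3]
opening: 0.295
finger_force: 0.0
tcp rest 0.01971410572739334 -0.0029619908394679308 0.14726341357045036 [-0.30927911 -0.07894431  0.5547261 ]
0.04 80 0.0061
0.06 126 0.0091
0.08 135 0.0122
0.1 127 0.0159
0.12 134 0.0188
0.14 136 0.0218
0.16 134 0.0259
```

```bash
python3 -m crank '[[[0,4,0],0,180],[[0,8,0],0,180],[[0,12,0],0,180],[[0,16,0],0,180],[[0,20,0],0,175],[[0,22,0],0,170],[[0,22,0],0,165]]'
python3 - <<'E'
from h import *
c,W=cloud('scene'); h=np.radians(-8.3);rx=np.array([np.cos(h),np.sin(h)]);ry=np.array([-rx[1],rx[0]]);O=np.array([.593,.053]); s=get_state()
print("tcp rest",(s["eef_pos"][:2]-O)@rx,(s["eef_pos"][:2]-O)@ry,s["eef_pos"][2],s["contact_force"],s["finger_force"])
d=W[...,:2]-O;X=d@rx;Y=d@ry;Z=W[...,2]; q=(abs(X)<.08)&(abs(Y)<.085)&(Z>.03)&(Z<.2)
for z0 in np.arange(.04,.18,.02):
    w=q&(abs(Z-z0)<.006)&(abs(Y)>.02); print(z0.round(2),w.sum(),np.median(X[w]).round(4) if w.any() else '')
E
```

```text
time: 26.15
eef_pos: [0.6336, 0.044, 0.147]
tcp_rot: [0.757, 0.653, -0.0, -0.0]
contact_force: [-0.6, 0.2, -0.4]
opening: 0.356
finger_force: 0.0
tcp rest 0.04131312043190796 -0.0029833567712690824 0.14697279229204882 [-0.53570267 -0.37749598 -0.4584638 ] 0.0
0.04 76 0.0109
0.06 138 0.0158
0.08 135 0.0218
0.1 132 0.0276
0.12 137 0.0336
0.14 149 0.0394
0.16 138 0.0455
```

The plate leans 16° on the frame and is free between the fingers. I'll open wider and rise clear.

```bash
python3 -m crank '[[[0,4,0],0,140],[[0,5,0],0,120],[[0,5,0],0,120],[[0,6,-10],0,120],[[0,7,-25],0,120],[[0,7,-60],0,120],[[0,7,-110],0,120],[[0,7,-160],0,120],[[-30,7,-180],0,120],[[-30,7,-180],0,120]]' && python3 -m crank '[[[-40,0,-20],0,120],[[-80,0,-20],0,120],[[-120,0,-20],0,120],[[-160,0,-20],0,120],[[-160,0,-20],0,120]]'
python3 - <<'E'
from h import *
c,W=cloud('scene'); h=np.radians(-8.3);rx=np.array([np.cos(h),np.sin(h)]);ry=np.array([-rx[1],rx[0]]);O=np.array([.593,.053]); s=get_state()
d=W[...,:2]-O;X=d@rx;Y=d@ry;Z=W[...,2]; q=(abs(X)<.08)&(abs(Y)<.085)&(Z>.03)&(Z<.2)
for z0 in np.arange(.04,.18,.02):
    w=q&(abs(Z-z0)<.006)&(abs(Y)>.02); print(z0.round(2),w.sum(),np.median(X[w]).round(4) if w.any() else '',np.percentile(Y[w],[2,98]).round(3) if w.any() else '')
ct,T=cloud('top'); hs=cv2.cvtColor(ct["frame"],cv2.COLOR_BGR2HSV); o=(cv2.inRange(hs,(3,110,40),(22,255,255))>0)&(abs(T[...,0]-.38)<.1)&(abs(T[...,1]+.35)<.12)
if o.any(): print("rod",cv2.minAreaRect(T[o][:,:2].astype(np.float32)),np.percentile(T[o][:,2],[5,50,95]))
cv2.imwrite("pics/c8.png",np.hstack([cv2.resize(c["frame"][180:300,160:280],(400,400),interpolation=2),cv2.resize(ct["frame"][200:380,310:490],(400,400),interpolation=2)]))
print(s["time"],s["contact_force"])
E
```

```text
time: 27.2
eef_pos: [0.6378, 0.0111, 0.3354]
tcp_rot: [0.758, 0.652, 0.004, 0.005]
contact_force: [0.2, 0.0, -0.0]
opening: 0.531
finger_force: 0.0
time: 27.7
eef_pos: [0.6114, -0.1486, 0.3462]
tcp_rot: [0.759, 0.651, -0.001, -0.0]
contact_force: [0.2, 0.4, 0.1]
opening: 0.525
finger_force: 0.0
0.04 99 0.0107 [-0.06   0.058]
0.06 155 0.0158 [-0.06   0.057]
0.08 153 0.0214 [-0.059  0.056]
0.1 149 0.0274 [-0.058  0.057]
0.12 153 0.0346 [-0.06   0.057]
0.14 154 0.0398 [-0.06   0.058]
0.16 147 0.0457 [-0.059  0.057]
rod ((0.333715558052063, -0.39163434505462646), (0.17339849472045898, 0.0479448065161705), 54.53745651245117) [0.0007476  0.01755075 0.02472227]
27.75 [0.43626064 0.67293589 0.18378071]
```

View pics/c8.png

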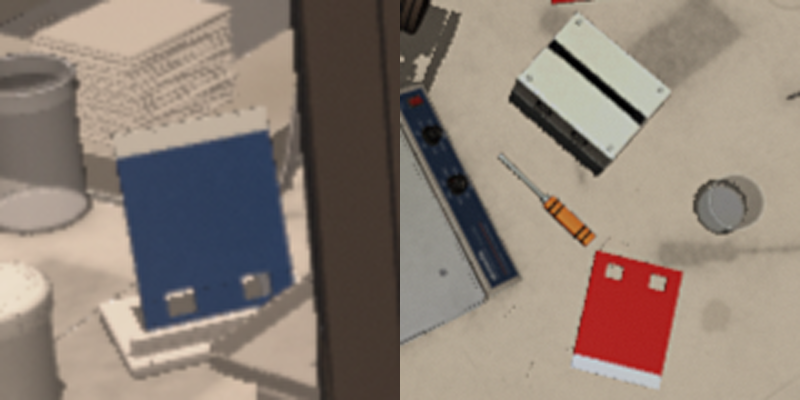

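The plate leans on the frame in the trough with its white edge up, stable at 16°. The rod lies flat on the bench, in the top crop from (500,155) to (590,240). I'm handing in now.

```bash
python3 -c "
from plant import ctrl
print(ctrl.sign_off())"
```

```text
the job is handed in; nothing more can be done
None
```

I handed the job in at about 28 s, and the sign-off gave no verdict: the catch, behind the right-hand hole, was pushed until it stopped; the plate stands in the rest's trough leaning back about 16° with its white edge up; the rod lies flat on the bench; and the arm never went near the beaker, petri dish or jar.

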